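Stack the spare parts tray on the heel tray

TASK

Pick up the empty stack-nest tray by its low centre wall, turn it end for end and lower it level and square onto the matching tray of rubber heels before letting go, so that it stands on that tray's rim lugs, its cut-out end over the other's closed end, instead of nesting down onto the heels. Leave the heel tray and the plain tray of eyelet pots where they stand.

Things in the scene. Friction and masses are not known exactly. Their poses are not given: they have to be found in the camera images.
- spare_grip (a point): Empty grey stack-nest tray, 200 (x) x 130 (y) x 68 mm, 0.26 kg. Point: its centre in plan, 28 mm above its underside, in the centre wall it is lifted by: 20 mm thick (x), 98 mm long (y), top 40 mm above the underside, 74 mm long compartments either side, floors 4 mm up. x points to the closed end, z up. Starts facing as the heel tray does, within 30 degrees; set on it so, it nests.
- spare_front (a point): Middle of the empty tray's cut-out end: on the sill, 40 mm above the underside, 100 mm from the centre towards -x. Above the sill the end wall is missing over 86 mm. Shows which way the tray faces. The tray's foot (176 x 106 mm) has side notches at x = -30 and +60 mm that swallow lugs if it is not turned.
- heel_tray: Same kind of tray, holding four black rubber heels lower than its centre wall; 0.8 kg, loose. Origin: centre of its underside; x towards its closed end (cut-out end at -x), z up. Four lugs 12 mm wide reach 27 mm inwards from its long sides at x = -30 and +60 mm, tops flush with the rim, 68 mm up. A turned tray rests on them, its underside 68 mm above this origin; a nested one at 40 mm.
- plain_tray: Bystander: plain grey open tray, 180 x 120 x 45 mm, without lugs or centre wall, holding three small white pots of eyelets; 0.7 kg, loose. Origin: centre of its underside. Stays where it is.
There are look-alikes about, which are no part of the job. Leave any green look-alike of the part that bears spare_grip alone.

How it is judged:
By the outcome, as a careful person would: the job done as asked, in the order asked, and still so for the second after the job is handed in, with the robot touching nothing.
It also fails if it takes over 42 s, if anything falls off the work surface, if the arm or the gripper's body presses on something with over 40 N, if the wrist force passes 120 N, or if a joint passes its speed limit or range.

ROBOT

A 7-joint arm with a two-finger parallel gripper is mounted at the origin on the work surface. World frame = base frame: x ahead of the robot, y to its left, z up, the work surface at z = 0. Lengths are in m, angles in rad, forces in N, time in s.
With the tool pointing down it reaches from about 0.425 to 0.875 m from the base axis. Payload 4.7 kg.
Tool frame: the origin (TCP) lies midway between the tips of the shut fingers; the grasp point (between the pads) lies 19 mm behind it; y points along the fingers, z is the direction in which the jaws open and shut, and the axes are right-handed (so a half turn about y gives the same grasp; the last joint's range is limited). The gripper opens to 87 mm and grips with 3 to 60 N. Pads are 19 mm wide; open, the fingers measure 117 mm over their backs; the gripper's body (75 mm by 190 mm) begins 51 mm behind the grasp point.
Start: joints at [-1.146, 0.321, -0.07, 1.45, 0.023, 1.371, -0.057], TCP at [0.26, 0.596, 0.223] pointing down, gripper open.
Joint ranges: [-2.86, 2.86], [-0.3, 2.09], [-1.38, 1.24], [0.06, 2.45], [-1.56, 4.7], [0.09, 2.05], [-2.69, 2.69]. Speed limits (rad/s): [2.57, 2.57, 3.14, 3.14, 3.14, 3.14, 3.14].

INTERFACE

Orientations are given as a rotation vector (axis times angle).
In Python, from bench import ctrl gives the robot as it stands.
- The arm moves only by the tool play_rows, never from a script. Its arguments are lists of equal length, an entry for each row: "translation": the shift along the tool's x, y, z in mm, a list of three; "turn": the turn, a rotation vector about the tool's x, y, z in rad, a list of three; "fingers": the opening, from -1 (shut) to 1 (fully open), so that 0 is half open. In form: {"translation": [[dx, dy, dz], ...], "turn": [[wx, wy, wz], ...], "fingers": [fingers, ...]}. A call has exactly 10 rows; each row shifts and turns the commanded pose from where the row before left it, along the tool's axes as they then stand; what a row does not reach is not made up. A row lasts 1/12 s, in which the tool goes at most 41.7 mm and 7.16 degrees, less where a joint would pass 70% of its speed; a pose out of reach is approached as far as the arm can. A call with a gripper value outside its range is refused whole. The fingers move at their own pace and stop on an object; "grip_force" is the grip in N (left out, the last holds). Time passes only in rows, so rows that do not move let the fingers close, or fill a call up. It gives the time, the measured TCP pose, the force and the opening at its end, in the units of the state.
- ctrl.get_state(): the state, without advancing time (a new reading comes with each control period).
- ctrl.get_image(name): name is "side" or "top" or "wrist"; returns the picture (420x560x3 uint8, blue, green, red); there is no depth.
- ctrl.camera_info(name): a dict with "camera_matrix" (3x3 intrinsics, pixels), "R" (3x3) and "t" (3): a world point X has camera coordinates R X + t. Camera axes: x right, y down, z forward; pixel columns grow to the right and rows downward; lengths in m; the calibration is good to about 2 mm. The wrist camera is an equidistant fisheye: a pixel r from the principal point sees the ray r / f radians off the axis. A picture is of the moment at which its call begins: read the wrist's pose just before it. camera_info takes no time and is no camera call; for the wrist camera it gives the pose at the moment of the call.
- ctrl.close_job(): hands the job in, once; it reports no verdict.
The state is a dict: "time": time; "joint_positions": joint angles; "qd": joint speeds; "joint_torque": joint torques, N m; "position": TCP position; "tool_rot": TCP orientation; "ft_force": force on the tool from outside, world axes, zero at the start; "torque": the same for the moment, N m; "grip_width": opening from 0.0 (shut) to 1.0 (fully open).
Only numpy, scipy, OpenCV 4.12 (cv2) and the standard library are available. Lean on these libraries where they do the work, as an engineer would, in place of code of your own. Each camera call takes 0.05 s, during which the arm holds its last target.

## Working session

There is one attempt and no reset: what is moved stays moved. The work goes in short steps, Python scripts to look and compute and a tool call to move; the robot and the scene stay as the last step left them, time stands still between calls to the robot, and variables do not carry over. Pictures are saved under pics/ and viewed, and the job is handed in when it is done.

Besides the shell and the picture viewer there is one more tool, called as name(argument=value, ...) on one line, values as JSON. play_rows: Moves the arm, as the interface text tells. Its arguments: {"type":"object","properties":{"translation":{"type":"array"},"turn":{"type":"array"},"fingers":{"type":"array"},"grip_force":{"type":"number"}},"required":["translation","turn","fingers"]}

```bash
mkdir -p pics; ls; cat > h.py <<'E'
import numpy as np,cv2
from bench import ctrl
from scipy.spatial.transform import Rotation as Rn
def ray(info,uv):
    K=np.array(info["camera_matrix"]);R=np.array(info["R"]);t=np.array(info["t"])
    d=np.linalg.inv(K)@np.array([uv[0],uv[1],1.]);return -R.T@t,R.T@d
def onplane(info,uv,z):
    c,d=ray(info,uv);return c+d*(z-c[2])/d[2]
def proj(info,X):
    K=np.array(info["camera_matrix"]);R=np.array(info["R"]);t=np.array(info["t"])
    p=K@(R@np.array(X)+t);return p[:2]/p[2]
E
python3 - <<'E'
from h import *
s=ctrl.get_state();print(s)
for n in("side","top","wrist"):
    i=ctrl.camera_info(n);print(n,i)
    cv2.imwrite(f"pics/{n}0.png",ctrl.get_image(n))
E
```

```text
pics
{'time': 0.0, 'joint_positions': array([-1.14592651,  0.32181754, -0.07009198,  1.45169254,  0.02265954,
        1.37078742, -0.0568892 ]), 'qd': array([-3.46194851e-05,  3.35462958e-04, -8.90192629e-05, -3.35182235e-04,
        7.35234225e-04,  1.07450094e-03, -7.56286731e-05]), 'joint_torque': array([ 7.61407173e-04, -4.91290677e+01, -4.03166050e-01, -3.12531424e+01,
       -6.36495254e-02,  4.37367812e-02,  1.98516468e-04]), 'position': array([0.2593935 , 0.59539021, 0.22145633]), 'tool_rot': array([-1.54859121,  0.32243233, -0.32205583]), 'ft_force': array([0.56726959, 0.37968819, 0.0781015 ]), 'torque': array([ 0.01514208, -0.072254  , -0.01939905]), 'grip_width': 0.9996921031377226}
side {'camera_matrix': array([[384.41756413,   0.        , 278.34756978],
       [  0.        , 384.41756413, 218.14732285],
       [  0.        ,   0.        ,   1.        ]]), 'R': array([[ 0.9676168 , -0.25197788,  0.01499578],
       [-0.11620472, -0.49739909, -0.85970379],
       [ 0.22408522,  0.83012126, -0.51057273]]), 't': array([-0.50192225,  0.08025502,  0.92125986])}
top {'camera_matrix': array([[465.51456106,   0.        , 276.80643962],
       [  0.        , 465.51456106, 211.73689077],
       [  0.        ,   0.        ,   1.        ]]), 'R': array([[ 0.01505201, -0.99988509, -0.00180291],
       [-0.99413856, -0.01477239, -0.10709944],
       [ 0.1070605 ,  0.00340441, -0.99424668]]), 't': array([-0.08697304,  0.4807924 ,  1.04623893])}
wrist {'camera_matrix': array([[325.1922621 ,   0.        , 281.26791124],
       [  0.        , 325.1922621 , 209.9732922 ],
       [  0.        ,   0.        ,   1.        ]]), 'R': array([[ 0.39929686,  0.9168189 , -0.00226445],
       [ 0.88793464, -0.3860996 ,  0.24999833],
       [ 0.22832889, -0.10183424, -0.96824362]]), 't': array([-0.6503063 , -0.03033783,  0.39016205])}
```

View pics/side0.png

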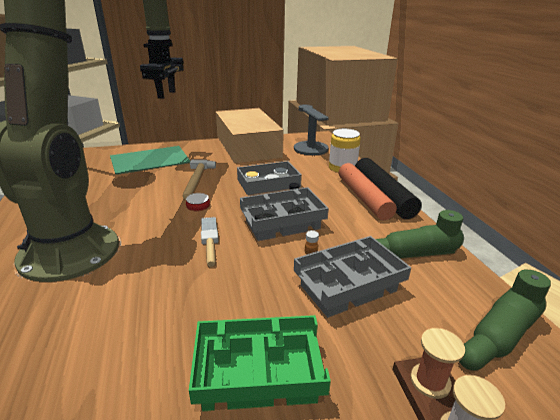

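View pics/top0.png

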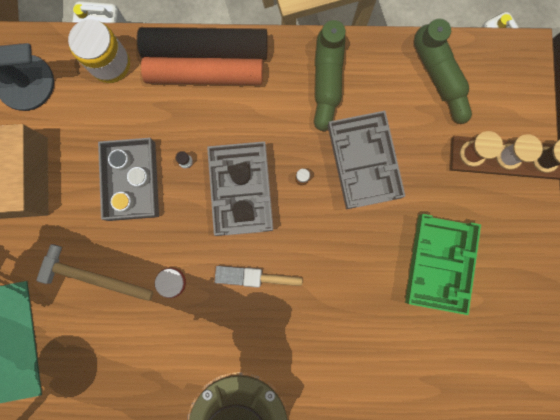

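View pics/wrist0.png

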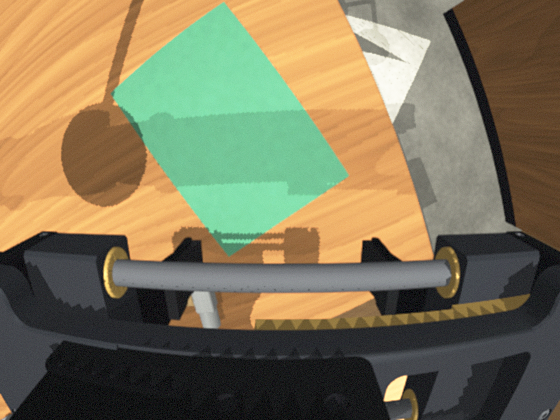

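Candidates in the top view: a grey lugged tray, empty, at (367,160); a grey lugged tray with black heels at (240,189); a plain tray with pots at (128,178); a green look-alike at (444,263). The empty grey one fits spare_grip. I'll confirm it in an enlarged crop.

```bash
python3 - <<'E'
from h import *
a=cv2.imread("pics/top0.png")
cv2.imwrite("pics/c1.png",cv2.resize(a[100:250,200:420],None,fx=3.6,fy=3.6,interpolation=cv2.INTER_CUBIC))
b=cv2.imread("pics/side0.png")
cv2.imwrite("pics/c2.png",cv2.resize(b[150:320,225:425],None,fx=3.5,fy=3.5,interpolation=cv2.INTER_CUBIC))
E
```

```text
(no output)
```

View pics/c1.png

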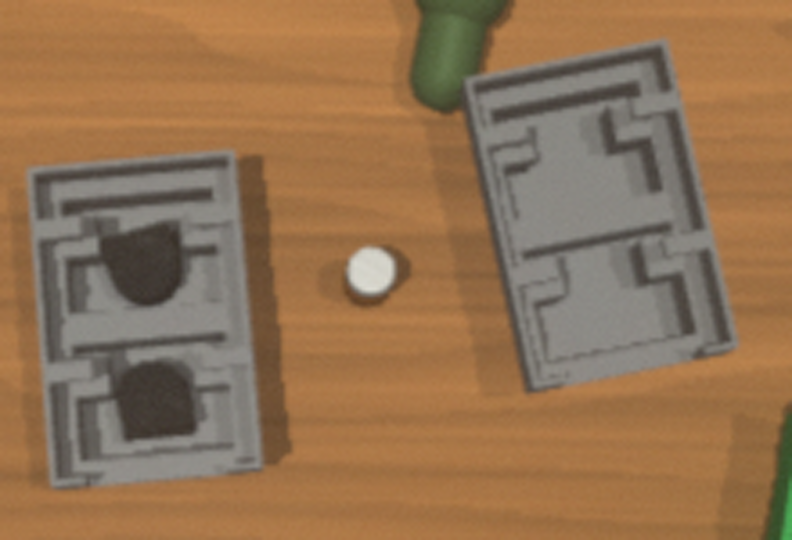

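View pics/c2.png

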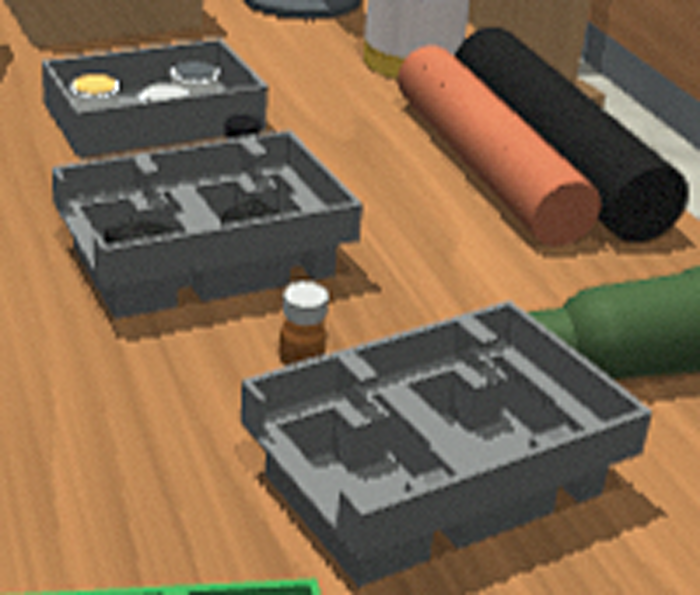

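```bash
python3 - <<'E'
from h import *
ims=[ctrl.get_image("top").astype(np.float32) for _ in range(3)]
a=np.mean(ims,0).astype(np.uint8); cv2.imwrite("pics/top1.png",a)
i=ctrl.camera_info("top");print("cam",ray(i,(0,0))[0])
hsv=cv2.cvtColor(a,cv2.COLOR_BGR2HSV)
m=((hsv[...,1]<45)&(hsv[...,2]>70)).astype(np.uint8)*255
for nm,(x0,y0,x1,y1) in dict(spare=(322,104,412,215),heel=(202,135,280,242)).items():
    c=cv2.resize(a[y0:y1,x0:x1],None,fx=5,fy=5,interpolation=cv2.INTER_CUBIC)
    mm=cv2.resize(m[y0:y1,x0:x1],None,fx=5,fy=5,interpolation=cv2.INTER_NEAREST)
    cv2.imwrite(f"pics/{nm}_z.png",np.hstack([c,cv2.cvtColor(mm,cv2.COLOR_GRAY2BGR)])[:, :])
    sub=np.zeros_like(m);sub[y0:y1,x0:x1]=m[y0:y1,x0:x1]
    cs,_=cv2.findContours(sub,cv2.RETR_EXTERNAL,cv2.CHAIN_APPROX_NONE)
    cn=max(cs,key=cv2.contourArea)
    P=np.array([onplane(i,p,0.068)[:2] for p in cn[:,0]])
    r=cv2.minAreaRect((P*1000).astype(np.float32));print(nm,r)
E
```

```text
cam [ 0.36727252 -0.08342241  1.09155537]
spare ((599.8175659179688, -277.082275390625), (201.4537353515625, 131.19100952148438), 12.371633529663086)
heel ((529.5926513671875, 3.860076904296875), (200.18568420410156, 129.28611755371094), 6.223751068115234)
```

```bash
cat > fit.py <<'E'
from h import *
def linefit(P):
    vx,vy,x,y=cv2.fitLine(P.astype(np.float32),cv2.DIST_HUBER,0,0.001,0.001).ravel();return np.array([x,y]),np.array([vx,vy])
def fit(a,i,box,z=0.068,sat=45,val=70,L=200.,W=130.,verbose=True):
    """tray rim in mm: edges from subpixel sat crossing along outline"""
    x0,y0,x1,y1=box
    hsv=cv2.cvtColor(a,cv2.COLOR_BGR2HSV)
    m=((hsv[...,1]<sat)&(hsv[...,2]>val)).astype(np.uint8)*255
    s=4; sub=np.zeros_like(m);sub[y0:y1,x0:x1]=m[y0:y1,x0:x1]
    big=cv2.resize(sub,None,fx=s,fy=s,interpolation=cv2.INTER_LINEAR)
    big=(big>127).astype(np.uint8)
    cs,_=cv2.findContours(big,cv2.RETR_EXTERNAL,cv2.CHAIN_APPROX_NONE)
    cn=max(cs,key=cv2.contourArea)[:,0].astype(float)
    cn=(cn+.5)/s-.5
    P=np.array([onplane(i,p,z)[:2] for p in cn])*1000
    (cx,cy),(w,h),ang=cv2.minAreaRect(P.astype(np.float32))
    if w<h: ang-=90
    c=np.array([cx,cy]);
    for it in range(3):
        t=np.radians(ang);u=np.array([np.cos(t),np.sin(t)]);v=np.array([-u[1],u[0]])
        q=(P-c)@np.stack([u,v],1)
        out={}
        for nm,sel in dict(xp=(abs(q[:,0]-L/2)<7)&(abs(q[:,1])<W/2-10),xm=(abs(q[:,0]+L/2)<7)&(abs(q[:,1])<W/2-6)&(abs(q[:,1])>46),
             yp=(abs(q[:,1]-W/2)<7)&(abs(q[:,0])<L/2-10),ym=(abs(q[:,1]+W/2)<7)&(abs(q[:,0])<L/2-10)).items():
            if sel.sum()<5: continue
            p0,d=linefit(q[sel]); 
            k=0 if nm[0]=='y' else 1
            d=d*np.sign(d[k]); 
            # offset at centre, angle
            off=p0[1-k]-d[1-k]/d[k]*p0[k]
            out[nm]=(off,np.degrees(np.arctan2(d[1],d[0]))-(0 if k==0 else 90),sel.sum())
        da=(out['yp'][1]+out['ym'][1])/2
        dc=np.array([(out['xp'][0]+out['xm'][0])/2 if 'xm' in out else out['xp'][0]-L/2,(out['yp'][0]+out['ym'][0])/2])
        c=c+u*dc[0]+v*dc[1];ang+=da
    if verbose:
        print({k:tuple(np.round(x,2)) for k,x in out.items()})
    return c,ang
if __name__=="__main__":
    a=cv2.imread("pics/top1.png");i=ctrl.camera_info("top")
    for n,b in dict(spare=(322,104,412,215),heel=(202,135,280,242)).items(): print(n,fit(a,i,b))
E
python3 fit.py
```

```text
{'xp': (np.float64(99.41), np.float64(-0.46), np.float64(199.0)), 'xm': (np.float64(-99.41), np.float64(-0.01), np.float64(48.0)), 'yp': (np.float64(65.23), np.float64(0.08), np.float64(327.0)), 'ym': (np.float64(-65.23), np.float64(-0.08), np.float64(327.0))}
spare (array([ 599.56592353, -277.31080907]), np.float32(12.473592))
{'xp': (np.float64(99.57), np.float64(-0.07), np.float64(199.0)), 'xm': (np.float64(-99.57), np.float64(-0.37), np.float64(48.0)), 'yp': (np.float64(63.98), np.float64(-0.03), np.float64(327.0)), 'ym': (np.float64(-63.98), np.float64(0.03), np.float64(326.0))}
heel (array([529.71491233,   3.81304541]), np.float32(6.024976))
```

View pics/spare_z.png

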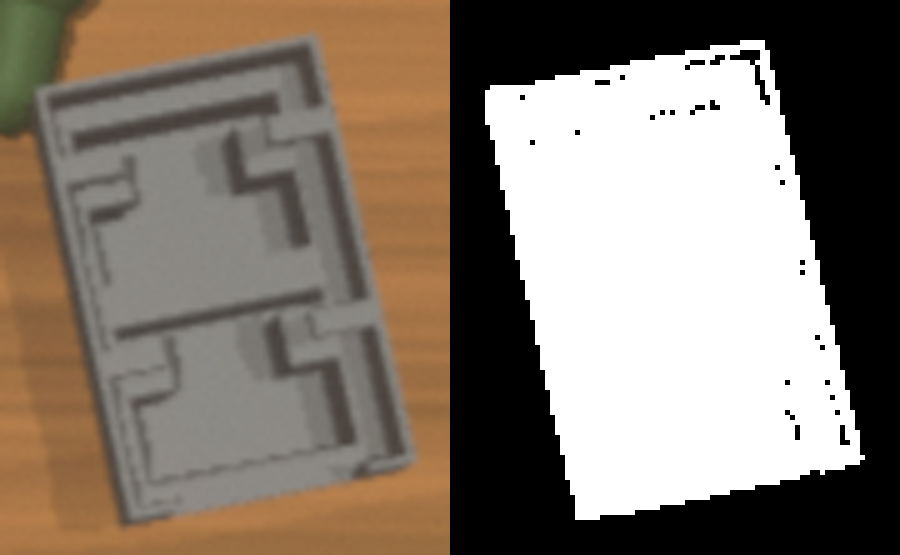

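View pics/heel_z.png

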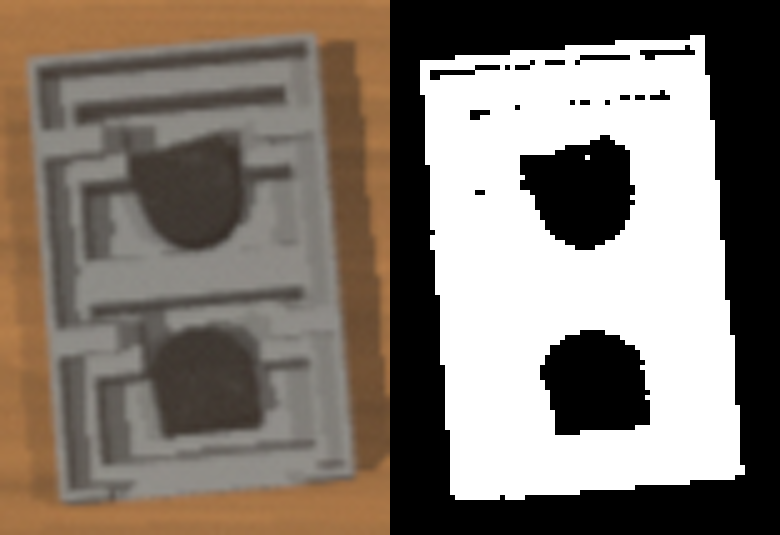

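```bash
python3 - <<'E'
from h import *
s=ctrl.get_state();print(s['time']);R=Rn.from_rotvec(s['tool_rot']).as_matrix();print(R.round(3))
print("az",np.degrees(np.arctan2(s['position'][1],s['position'][0])),"toolz yaw",np.degrees(np.arctan2(R[1,2],R[0,2])),"x yaw",np.degrees(np.arctan2(R[1,0],R[0,0])))
i=ctrl.camera_info("wrist");Rc=np.array(i['R']);t=np.array(i['t'])
print("cam in tool R",(Rc@R).round(4).tolist(),"pos",(R.T@(-Rc.T@t-s['position'])).round(4))
E
```

```text
0.3
[[ 0.917 -0.     0.399]
 [-0.399 -0.001  0.917]
 [ 0.    -1.    -0.001]]
az 66.45808198402712 toolz yaw 66.46526142390628 x yaw -23.534735013533247
cam in tool R [[-0.0, 0.0005, 1.0], [0.9683, -0.2499, 0.0001], [0.2499, 0.9683, -0.0005]] pos [-0.0682 -0.1623  0.0014]
```

```bash
cat > plan.py <<'E'
from h import *
import json
def plan(dp,dyaw,n=10,yaw0=None,fingers=1,prof=None,dig=0,start=0):
    """dp world mm total, dyaw deg total about world z; rows in tool axes. prof: weights"""
    s=ctrl.get_state();R=Rn.from_rotvec(s['tool_rot']).as_matrix()
    prof=np.ones(n) if prof is None else np.array(prof,float);prof=prof/prof.sum()
    T=[];W=[];err=np.zeros(3)
    for k in range(n):
        d=R.T@(np.array(dp)*prof[k]+err);r=np.round(d,dig);T.append(r.tolist());err=R@(d-r)
        w=round(-np.radians(dyaw)*prof[k],3);W.append([0,w,0])
        R=R@Rn.from_rotvec([0,w,0]).as_matrix()
    print(json.dumps(dict(translation=T,turn=W)))
def pose():
    s=ctrl.get_state();R=Rn.from_rotvec(s['tool_rot']).as_matrix()
    print("t",round(s['time'],2),"p",(s['position']*1000).round(1),"yaw z",round(np.degrees(np.arctan2(R[1,2],R[0,2])),2),"tilt y",R[:,1].round(4),"z.z",R[2,2].round(4),"F",s['ft_force'].round(1),"M",s['torque'].round(2),"g",round(s['grip_width'],3),"q",s['joint_positions'].round(3))
    return s,R
E
python3 - <<'E'
from plan import *
plan([200,-250,40],-60)
E
```

```text
{"translation": [[28.0, -4.0, -15.0], [30.0, -4.0, -12.0], [31.0, -4.0, -8.0], [31.0, -4.0, -6.0], [32.0, -4.0, -2.0], [32.0, -4.0, 1.0], [32.0, -4.0, 5.0], [31.0, -4.0, 8.0], [30.0, -4.0, 11.0], [29.0, -4.0, 14.0]], "turn": [[0, 0.105, 0], [0, 0.105, 0], [0, 0.105, 0], [0, 0.105, 0], [0, 0.105, 0], [0, 0.105, 0], [0, 0.105, 0], [0, 0.105, 0], [0, 0.105, 0], [0, 0.105, 0]]}
```

play_rows(translation=[[28,-4,-15],[30,-4,-12],[31,-4,-8],[31,-4,-6],[32,-4,-2],[32,-4,1],[32,-4,5],[31,-4,8],[30,-4,11],[29,-4,14]], turn=[[0,0.105,0],[0,0.105,0],[0,0.105,0],[0,0.105,0],[0,0.105,0],[0,0.105,0],[0,0.105,0],[0,0.105,0],[0,0.105,0],[0,0.105,0]], fingers=[1,1,1,1,1,1,1,1,1,1])

```text
time: 1.13
position: [0.4601, 0.3443, 0.263]
tool_rot: [-1.257, 1.132, -1.131]
ft_force: [0.8, 0.9, -0.4]
grip_width: 0.999
```

```bash
python3 - <<'E'
from plan import *
s,R=pose()
print(s['time'])
plan(np.array([560,80,262])-s['position']*1000,-66)
E
```

```text
t 1.13 p [460.1 344.3 263. ] yaw z 6.02 tilt y [ 2.e-04  5.e-04 -1.e+00] z.z 0.0003 F [ 0.8  0.9 -0.4] M [-0.06 -0.   -0.  ] g 0.999 q [-0.883  0.141  0.217  1.592 -0.031  1.411 -0.558]
1.1333
{"translation": [[27.0, 0.0, 7.0], [27.0, 0.0, 10.0], [25.0, 0.0, 14.0], [23.0, 0.0, 16.0], [21.0, 0.0, 18.0], [19.0, 1.0, 21.0], [17.0, -0.0, 23.0], [14.0, -0.0, 25.0], [11.0, -0.0, 26.0], [7.0, -0.0, 27.0]], "turn": [[0, 0.115, 0], [0, 0.115, 0], [0, 0.115, 0], [0, 0.115, 0], [0, 0.115, 0], [0, 0.115, 0], [0, 0.115, 0], [0, 0.115, 0], [0, 0.115, 0], [0, 0.115, 0]]}
```

play_rows(translation=[[27,0,7],[27,0,10],[25,0,14],[23,0,16],[21,0,18],[19,1,21],[17,0,23],[14,0,25],[11,0,26],[7,0,27]], turn=[[0,0.115,0],[0,0.115,0],[0,0.115,0],[0,0.115,0],[0,0.115,0],[0,0.115,0],[0,0.115,0],[0,0.115,0],[0,0.115,0],[0,0.115,0]], fingers=[1,1,1,1,1,1,1,1,1,1])

```text
time: 1.97
position: [0.5613, 0.0804, 0.2618]
tool_rot: [-0.517, 1.926, -1.925]
ft_force: [0.7, -0.2, -0.3]
grip_width: 0.998
```

```bash
python3 - <<'E'
from plan import *
s,R=pose()
plan(np.array([610,-180,262])-s['position']*1000,-62)
E
```

```text
t 1.97 p [561.3  80.4 261.8] yaw z -59.91 tilt y [ 4.e-04  4.e-04 -1.e+00] z.z -0.0002 F [ 0.7 -0.2 -0.3] M [-0.02  0.15  0.01] g 0.998 q [-0.638  0.13   0.497  1.621 -0.063  1.407 -1.18 ]
{"translation": [[9.0, -0.0, 25.0], [6.0, -0.0, 26.0], [3.0, -0.0, 26.0], [1.0, -0.0, 27.0], [-3.0, -0.0, 26.0], [-5.0, -0.0, 26.0], [-8.0, -0.0, 25.0], [-11.0, -0.0, 24.0], [-13.0, -0.0, 23.0], [-16.0, -0.0, 22.0]], "turn": [[0, 0.108, 0], [0, 0.108, 0], [0, 0.108, 0], [0, 0.108, 0], [0, 0.108, 0], [0, 0.108, 0], [0, 0.108, 0], [0, 0.108, 0], [0, 0.108, 0], [0, 0.108, 0]]}
```

play_rows(translation=[[9,0,25],[6,0,26],[3,0,26],[1,0,27],[-3,0,26],[-5,0,26],[-8,0,25],[-11,0,24],[-13,0,23],[-16,0,22]], turn=[[0,0.108,0],[0,0.108,0],[0,0.108,0],[0,0.108,0],[0,0.108,0],[0,0.108,0],[0,0.108,0],[0,0.108,0],[0,0.108,0],[0,0.108,0]], fingers=[1,1,1,1,1,1,1,1,1,1])

```text
time: 2.8
position: [0.6116, -0.1795, 0.2616]
tool_rot: [-0.542, -1.909, 1.908]
ft_force: [0.9, -0.6, 0.1]
grip_width: 0.997
```

```bash
python3 - <<'E'
from plan import *
s,R=pose()
yaw=np.degrees(np.arctan2(R[1,2],R[0,2]))
plan(np.array([599.6,-277.3,240])-s['position']*1000,-167.53-yaw)
E
```

```text
t 2.8 p [ 611.6 -179.5  261.6] yaw z -121.73 tilt y [ 3.e-04  4.e-04 -1.e+00] z.z -0.0005 F [ 0.9 -0.6  0.1] M [ 0.01  0.12 -0.05] g 0.997 q [-0.348  0.337  0.768  1.451 -0.234  1.447 -1.704]
{"translation": [[-4.0, 2.0, 9.0], [-5.0, 2.0, 9.0], [-5.0, 2.0, 8.0], [-7.0, 3.0, 7.0], [-6.0, 2.0, 8.0], [-8.0, 2.0, 6.0], [-7.0, 2.0, 6.0], [-9.0, 2.0, 6.0], [-8.0, 2.0, 4.0], [-9.0, 3.0, 4.0]], "turn": [[0, 0.08, 0], [0, 0.08, 0], [0, 0.08, 0], [0, 0.08, 0], [0, 0.08, 0], [0, 0.08, 0], [0, 0.08, 0], [0, 0.08, 0], [0, 0.08, 0], [0, 0.08, 0]]}
```

play_rows(translation=[[-4,2,9],[-5,2,9],[-5,2,8],[-7,3,7],[-6,2,8],[-8,2,6],[-7,2,6],[-9,2,6],[-8,2,4],[-9,3,4]], turn=[[0,0.08,0],[0,0.08,0],[0,0.08,0],[0,0.08,0],[0,0.08,0],[0,0.08,0],[0,0.08,0],[0,0.08,0],[0,0.08,0],[0,0.08,0]], fingers=[1,1,1,1,1,1,1,1,1,1])

```text
time: 3.63
position: [0.6004, -0.2764, 0.2396]
tool_rot: [-1.098, -1.368, 1.368]
ft_force: [-0.5, 0.2, 0.3]
grip_width: 1.001
```

```bash
python3 - <<'E'
from plan import *
s,R=pose()
i=ctrl.camera_info("wrist")
cv2.imwrite("pics/w1.png",ctrl.get_image("wrist"))
cv2.imwrite("pics/s1.png",ctrl.get_image("side"))
K=np.array(i['camera_matrix']);Rc=np.array(i['R']);t=np.array(i['t'])
D=np.zeros(4)
def pf(X): return cv2.fisheye.projectPoints(np.array(X,float).reshape(1,-1,3),cv2.Rodrigues(Rc)[0],t,K,D)[0][0]
th=np.radians(12.47);u=np.array([np.cos(th),np.sin(th),0]);v=np.array([-u[1],u[0],0]);c=np.array([.5996,-.2773,0])
print("rim corners",pf([c+u*a+v*b+[0,0,.068] for a in(-.1,.1) for b in(-.065,.065)]).round(1).tolist())
print("wall corners",pf([c+u*a+v*b+[0,0,.040] for a in(-.01,.01) for b in(-.049,.049)]).round(1).tolist())
E
```

```text
t 3.63 p [ 600.4 -276.4  239.6] yaw z -167.5 tilt y [ 4.e-04  2.e-04 -1.e+00] z.z -0.0005 F [-0.5  0.2  0.3] M [ 0.06  0.18 -0.05] g 1.001 q [-0.27   0.451  0.922  1.424 -0.358  1.442 -2.275]
rim corners [[378.3, 131.3], [371.2, 248.5], [187.1, 131.1], [193.9, 248.5]]
wall corners [[291.7, 143.2], [291.2, 228.0], [273.7, 143.2], [274.0, 227.9]]
```

View pics/w1.png

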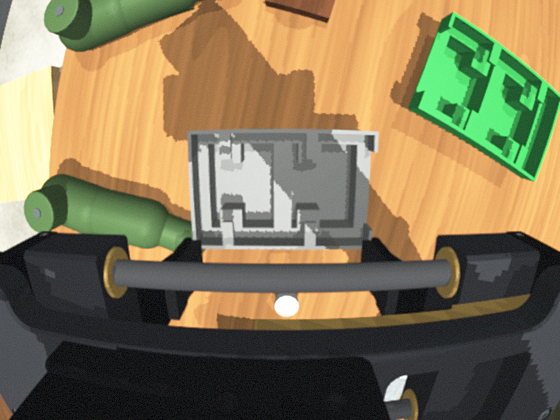

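View pics/s1.png

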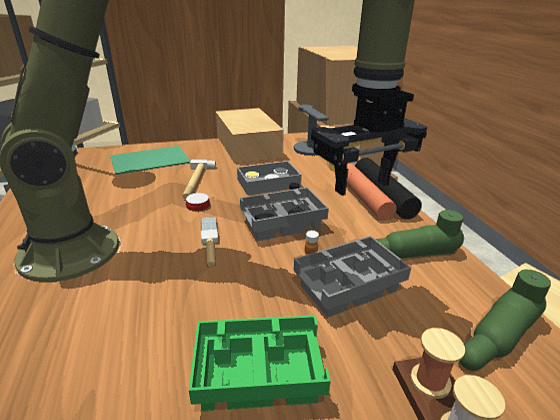

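The wrist view shows the empty tray from (188,131) to (378,247), with its cut-out end on the right. The predicted rim corners fit within about 1 px. I'll check that zoomed.

```bash
python3 - <<'E'
import cv2,numpy as np
a=cv2.imread("pics/w1.png")[115:265,170:395]
s=3.5
b=cv2.resize(a,None,fx=s,fy=s,interpolation=cv2.INTER_CUBIC)
for p,c in [((378.3,131.3),(0,0,255)),((371.2,248.5),(0,0,255)),((187.1,131.1),(0,0,255)),((193.9,248.5),(0,0,255)),((291.7,143.2),(255,0,0)),((291.2,228),(255,0,0)),((273.7,143.2),(255,0,0)),((274,227.9),(255,0,0))]:
    cv2.circle(b,(int((p[0]-170+.5)*s),int((p[1]-115+.5)*s)),3,c,-1)
cv2.imwrite("pics/w1z.png",b)
E
```

```text
(no output)
```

View pics/w1z.png

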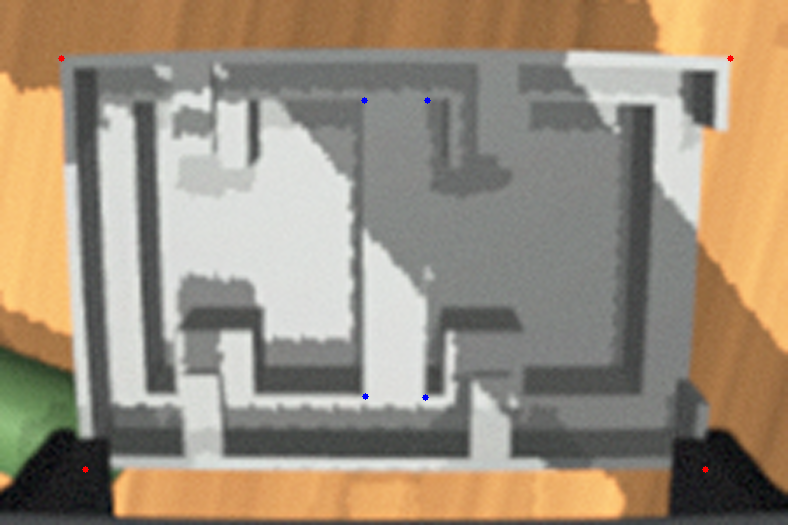

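```bash
python3 - <<'E'
from plan import *
s,R=pose()
plan(np.array([599.6,-277.3,45])-s['position']*1000,0,dig=1)
E
```

```text
t 3.73 p [ 599.1 -278.   239. ] yaw z -167.49 tilt y [-0.0014 -0.001  -1.    ] z.z 0.0016 F [0.1 0.3 0.3] M [0.06 0.15 0.01] g 0.996 q [-0.269  0.451  0.923  1.425 -0.357  1.441 -2.272]
{"translation": [[0.1, 19.4, -0.1], [0.0, 19.4, -0.1], [0.1, 19.4, -0.1], [0.1, 19.4, -0.1], [0.0, 19.4, -0.1], [0.1, 19.4, -0.1], [0.1, 19.4, -0.1], [0.0, 19.4, -0.1], [0.1, 19.4, -0.1], [0.1, 19.4, -0.1]], "turn": [[0, -0.0, 0], [0, -0.0, 0], [0, -0.0, 0], [0, -0.0, 0], [0, -0.0, 0], [0, -0.0, 0], [0, -0.0, 0], [0, -0.0, 0], [0, -0.0, 0], [0, -0.0, 0]]}
```

play_rows(translation=[[0,25,0],[0,25,0],[0,25,0],[0,25,0],[0,25,0],[0,22,0],[0,18,0],[0,14,0],[0,10,0],[0,5,0]], turn=[[0,0,0],[0,0,0],[0,0,0],[0,0,0],[0,0,0],[0,0,0],[0,0,0],[0,0,0],[0,0,0],[0,0,0]], fingers=[1,1,1,1,1,1,1,1,1,1])

```text
time: 4.57
position: [0.6, -0.2753, 0.0443]
tool_rot: [-1.094, -1.371, 1.371]
ft_force: [0.6, -0.0, -0.4]
grip_width: 1.004
```

```bash
python3 - <<'E'
from plan import *
cv2.imwrite("pics/s2.png",cv2.resize(ctrl.get_image("side")[130:330,220:460],None,fx=3,fy=3,interpolation=cv2.INTER_CUBIC))
s,R=pose()
E
```

```text
t 4.62 p [ 599.9 -275.4   44.2] yaw z -167.23 tilt y [-1.5e-03  8.0e-04 -1.0e+00] z.z 0.0013 F [-0.1  0.7  0.3] M [0.1  0.15 0.03] g 1.0 q [-0.218  0.607  0.825  1.636 -0.484  1.118 -2.183]
```

View pics/s2.png

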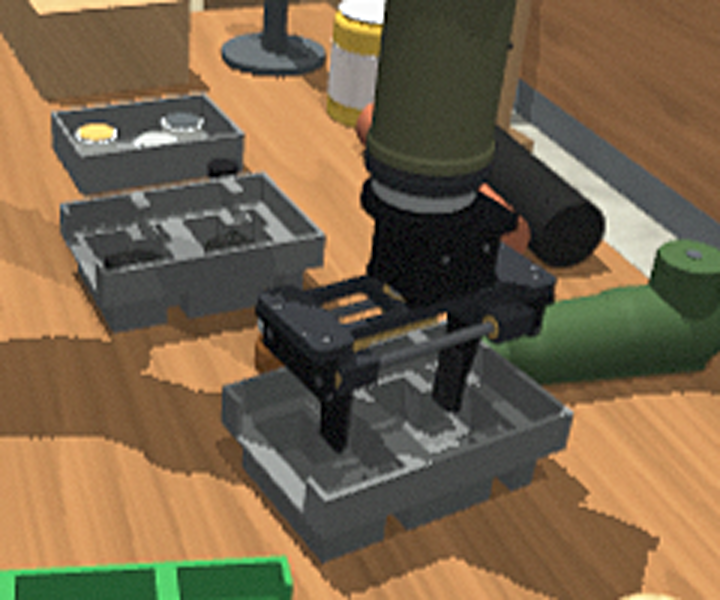

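play_rows(translation=[[-0.5,6,0.2],[-0.5,6,0.2],[-0.5,6,0.2],[-0.3,6,0],[0,5,0],[0,3,0],[0,2,0],[0,0,0],[0,0,0],[0,0,0]], turn=[[0,0,0],[0,0,0],[0,0,0],[0,0,0],[0,0,0],[0,0,0],[0,0,0],[0,0,0],[0,0,0],[0,0,0]], fingers=[1,1,1,1,1,1,1,1,1,1])

```text
time: 5.45
position: [0.6002, -0.2781, 0.0119]
tool_rot: [-1.097, -1.371, 1.37]
ft_force: [-0.9, 0.2, -0.9]
grip_width: 1.002
```

```bash
python3 - <<'E'
from plan import *
s,R=pose()
E
```

```text
t 5.45 p [ 600.2 -278.1   11.9] yaw z -167.3 tilt y [ 5.e-04 -1.e-04 -1.e+00] z.z -0.0005 F [-0.9  0.2 -0.9] M [0.03 0.14 0.01] g 1.002 q [-0.197  0.644  0.801  1.653 -0.515  1.067 -2.161]
```

play_rows(translation=[[0,1.5,0],[0,1,0],[0,0,0],[0,0,0],[0,0,0],[0,0,0],[0,0,0],[0,0,0],[0,0,0],[0,0,0]], turn=[[0,0,0],[0,0,0],[0,0,0],[0,0,0],[0,0,0],[0,0,0],[0,0,0],[0,0,0],[0,0,0],[0,0,0]], fingers=[1,1,-0.3,-1,-1,-1,-1,-1,-1,-1], grip_force=35)

```text
time: 6.28
position: [0.6001, -0.278, 0.0091]
tool_rot: [-1.096, -1.371, 1.371]
ft_force: [-0.6, -0.3, 0.1]
grip_width: 0.478
```

```bash
python3 - <<'E'
from plan import *
s,R=pose();print(s['grip_width']*87)
E
```

```text
t 6.28 p [ 600.1 -278.     9.1] yaw z -167.3 tilt y [ 1.e-04  0.e+00 -1.e+00] z.z -0.0001 F [-0.6 -0.3  0.1] M [0.09 0.15 0.03] g 0.478 q [-0.196  0.647  0.798  1.655 -0.517  1.063 -2.16 ]
41.601624561993376
```

Still closing, so I'll wait.

play_rows(translation=[[0,0,0],[0,0,0],[0,0,0],[0,0,0],[0,0,0],[0,0,0],[0,0,0],[0,0,0],[0,0,0],[0,0,0]], turn=[[0,0,0],[0,0,0],[0,0,0],[0,0,0],[0,0,0],[0,0,0],[0,0,0],[0,0,0],[0,0,0],[0,0,0]], fingers=[-1,-1,-1,-1,-1,-1,-1,-1,-1,-1], grip_force=35)

```text
time: 7.12
position: [0.5999, -0.2781, 0.009]
tool_rot: [-1.096, -1.37, 1.37]
ft_force: [-1.6, -0.7, 0.2]
grip_width: 0.225
```

```bash
python3 - <<'E'
from plan import *
s,R=pose();print(s['grip_width']*87)
E
```

```text
t 7.12 p [ 599.9 -278.1    9. ] yaw z -167.31 tilt y [-1.e-04  1.e-04 -1.e+00] z.z 0.0001 F [-1.6 -0.7  0.2] M [0.03 0.23 0.01] g 0.225 q [-0.196  0.647  0.798  1.655 -0.517  1.063 -2.16 ]
19.540629058433545
```

play_rows(translation=[[0,-2,0],[0,-6,0],[0,-12,0],[0,-20,0],[0,-25,0],[0,-25,0],[0,-25,0],[0,-22,0],[0,-15,0],[0,-8,0]], turn=[[0,0,0],[0,0,0],[0,0,0],[0,0,0],[0,0,0],[0,0,0],[0,0,0],[0,0,0],[0,0,0],[0,0,0]], fingers=[-1,-1,-1,-1,-1,-1,-1,-1,-1,-1])

```text
time: 7.95
position: [0.6009, -0.279, 0.1727]
tool_rot: [-1.101, -1.373, 1.37]
ft_force: [1.0, -0.7, -3.8]
grip_width: 0.231
```

```bash
python3 - <<'E'
from plan import *
s,R=pose();print(s['grip_width']*87)
cv2.imwrite("pics/s3.png",ctrl.get_image("side"))
plan(np.array([560,-190,200])-s['position']*1000,56,dig=0,prof=[.4,.7,1,1,1,1,1,1,1,1])
E
```

```text
t 7.95 p [ 600.9 -279.   172.7] yaw z -167.32 tilt y [ 0.0043 -0.0013 -1.    ] z.z -0.0039 F [ 1.  -0.7 -3.8] M [0.03 0.1  0.03] g 0.231 q [-0.261  0.491  0.9    1.515 -0.392  1.321 -2.243]
20.064629410251495
{"translation": [[4.0, -1.0, 1.0], [8.0, -2.0, 1.0], [10.0, -3.0, 1.0], [11.0, -3.0, -0.0], [11.0, -3.0, -1.0], [10.0, -3.0, -3.0], [10.0, -4.0, -3.0], [10.0, -3.0, -5.0], [9.0, -3.0, -6.0], [9.0, -3.0, -6.0]], "turn": [[0, -0.043, 0], [0, -0.075, 0], [0, -0.107, 0], [0, -0.107, 0], [0, -0.107, 0], [0, -0.107, 0], [0, -0.107, 0], [0, -0.107, 0], [0, -0.107, 0], [0, -0.107, 0]]}
```

View pics/s3.png

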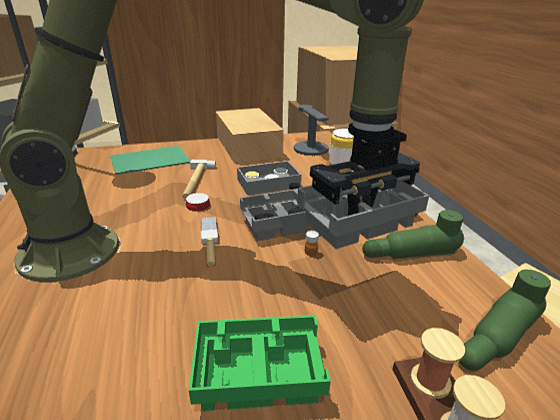

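play_rows(translation=[[4,-1,1],[8,-2,1],[10,-3,1],[11,-3,0],[11,-3,-1],[10,-3,-3],[10,-4,-3],[10,-3,-5],[9,-3,-6],[9,-3,-6]], turn=[[0,-0.043,0],[0,-0.075,0],[0,-0.107,0],[0,-0.107,0],[0,-0.107,0],[0,-0.107,0],[0,-0.107,0],[0,-0.107,0],[0,-0.107,0],[0,-0.107,0]], fingers=[-1,-1,-1,-1,-1,-1,-1,-1,-1,-1])

```text
time: 8.83
position: [0.558, -0.1884, 0.1963]
tool_rot: [-0.376, -2.019, 2.019]
ft_force: [0.5, -0.1, -2.0]
grip_width: 0.223
```

```bash
python3 - <<'E'
from plan import *
s,R=pose();print(s['grip_width']*87)
plan(np.array([540,-90,200])-s['position']*1000,61,dig=0)
E
```

```text
t 8.83 p [ 558.  -188.4  196.3] yaw z -111.19 tilt y [-1.4e-03  4.0e-04 -1.0e+00] z.z 0.0001 F [ 0.5 -0.1 -2. ] M [0.03 0.11 0.06] g 0.223 q [-0.353  0.247  0.745  1.668 -0.173  1.296 -1.516]
19.402262557585725
{"translation": [[5.0, -0.0, -9.0], [5.0, -1.0, -9.0], [3.0, -0.0, -9.0], [2.0, -0.0, -10.0], [2.0, -1.0, -10.0], [-0.0, -0.0, -10.0], [-1.0, -1.0, -10.0], [-2.0, 0.0, -9.0], [-3.0, -0.0, -10.0], [-4.0, -1.0, -9.0]], "turn": [[0, -0.106, 0], [0, -0.106, 0], [0, -0.106, 0], [0, -0.106, 0], [0, -0.106, 0], [0, -0.106, 0], [0, -0.106, 0], [0, -0.106, 0], [0, -0.106, 0], [0, -0.106, 0]]}
```

play_rows(translation=[[5,0,-9],[5,-1,-9],[3,0,-9],[2,0,-10],[2,-1,-10],[0,0,-10],[-1,-1,-10],[-2,0,-9],[-3,0,-10],[-4,-1,-9]], turn=[[0,-0.106,0],[0,-0.106,0],[0,-0.106,0],[0,-0.106,0],[0,-0.106,0],[0,-0.106,0],[0,-0.106,0],[0,-0.106,0],[0,-0.106,0],[0,-0.106,0]], fingers=[-1,-1,-1,-1,-1,-1,-1,-1,-1,-1])

```text
time: 9.67
position: [0.5406, -0.0903, 0.2]
tool_rot: [-0.656, 1.824, -1.822]
ft_force: [0.6, 0.1, -3.0]
grip_width: 0.227
```

```bash
python3 - <<'E'
from plan import *
s,R=pose();print(s['grip_width']*87)
yaw=np.degrees(np.arctan2(R[1,2],R[0,2]))
plan(np.array([529.7,3.8,200])-s['position']*1000,6.02-yaw,dig=1,prof=[1,1,1,1,1,1,1,1,.7,.4])
E
```

```text
t 9.67 p [540.6 -90.3 200. ] yaw z -50.49 tilt y [-1.9e-03  2.0e-04 -1.0e+00] z.z -0.0013 F [ 0.6  0.1 -3. ] M [-0.09  0.09  0.02] g 0.227 q [-0.41   0.124  0.574  1.756 -0.07   1.285 -0.701]
19.756859197890353
{"translation": [[-5.7, 0.0, -8.7], [-6.5, 0.0, -8.1], [-7.4, 0.0, -7.4], [-8.2, 0.0, -6.4], [-8.8, 0.0, -5.6], [-9.3, 0.0, -4.6], [-9.8, 0.0, -3.6], [-10.1, 0.0, -2.4], [-7.2, 0.1, -1.0], [-4.2, -0.0, -0.2]], "turn": [[0, -0.108, 0], [0, -0.108, 0], [0, -0.108, 0], [0, -0.108, 0], [0, -0.108, 0], [0, -0.108, 0], [0, -0.108, 0], [0, -0.108, 0], [0, -0.076, 0], [0, -0.043, 0]]}
```

play_rows(translation=[[-5.7,0,-8.7],[-6.5,0,-8.1],[-7.4,0,-7.4],[-8.2,0,-6.4],[-8.8,0,-5.6],[-9.3,0,-4.6],[-9.8,0,-3.6],[-10.1,0,-2.4],[-7.2,0,-1],[-4.2,0,-0.2]], turn=[[0,-0.108,0],[0,-0.108,0],[0,-0.108,0],[0,-0.108,0],[0,-0.108,0],[0,-0.108,0],[0,-0.108,0],[0,-0.108,0],[0,-0.076,0],[0,-0.043,0]], fingers=[-1,-1,-1,-1,-1,-1,-1,-1,-1,-1])

```text
time: 10.5
position: [0.5303, 0.0046, 0.2001]
tool_rot: [-1.257, 1.135, -1.133]
ft_force: [0.1, 0.2, -2.2]
grip_width: 0.226
```

```bash
python3 - <<'E'
from plan import *
s,R=pose();print(s['grip_width']*87)
i=ctrl.camera_info("wrist")
for n in("wrist","side","top"): cv2.imwrite(f"pics/{n}4.png",ctrl.get_image(n))
pose()
K=np.array(i['camera_matrix']);Rc=np.array(i['R']);t=np.array(i['t'])
def pf(X): return cv2.fisheye.projectPoints(np.array(X,float).reshape(1,-1,3),cv2.Rodrigues(Rc)[0],t,K,np.zeros(4))[0][0]
def corners(c,yaw,z,a_=.1,b_=.065):
    th=np.radians(yaw);u=np.array([np.cos(th),np.sin(th),0]);v=np.array([-u[1],u[0],0])
    return [np.array([c[0],c[1],z])+u*a+v*b for a in(-a_,a_) for b in(-b_,b_)]
print("heel rim",pf(corners((.5297,.0038),6.02,.068)).round(1).tolist())
p=s['position'];yaw=np.degrees(np.arctan2(R[1,2],R[0,2]))
print("held rim pred",pf(corners(p,yaw,p[2]-.009+.068)).round(1).tolist())
E
```

```text
t 10.5 p [530.3   4.6 200.1] yaw z 5.83 tilt y [-1.9e-03  4.0e-04 -1.0e+00] z.z -0.0018 F [ 0.1  0.2 -2.2] M [-0.08  0.06 -0.02] g 0.226 q [-0.474  0.077  0.44   1.792 -0.035  1.281  0.076]
19.70486987860749
t 10.65 p [530.6   3.4 200.3] yaw z 5.51 tilt y [-1.3e-03 -3.0e-04 -1.0e+00] z.z -0.0013 F [-0.4  0.2 -3.1] M [-0.06  0.03 -0.04] g 0.225 q [-0.474  0.078  0.441  1.792 -0.034  1.281  0.072]
heel rim [[182.9, 266.0], [172.9, 136.5], [378.6, 265.6], [387.7, 135.7]]
held rim pred [[94.9, 402.8], [29.2, 155.4], [466.1, 403.7], [532.1, 155.3]]
```

View pics/wrist4.png

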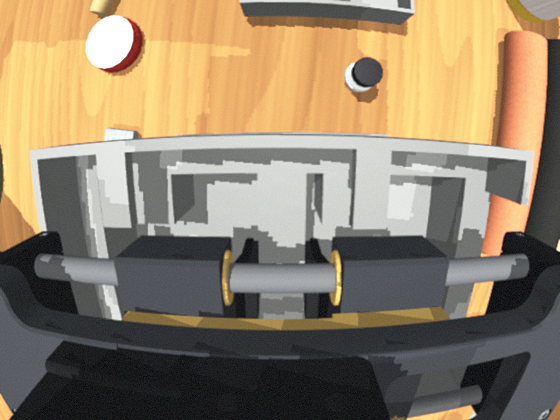

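View pics/side4.png

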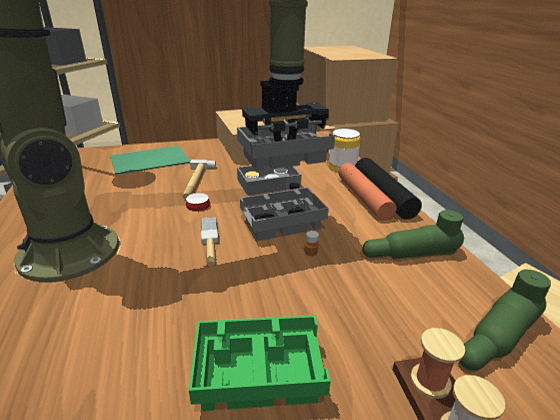

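View pics/top4.png

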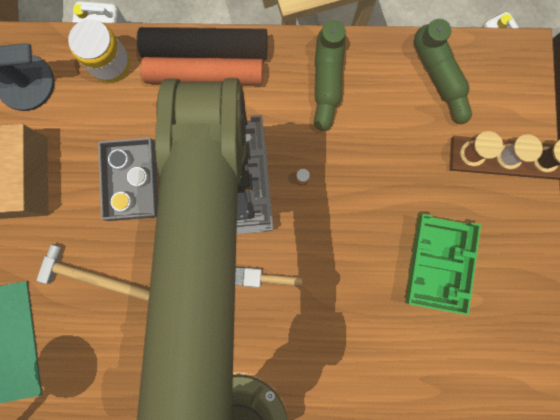

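```bash
python3 - <<'E'
from plan import *
s,R=pose()
yaw=np.degrees(np.arctan2(R[1,2],R[0,2]))
plan(np.array([529.7,4.2,95])-s['position']*1000,6.02-yaw,dig=1,prof=[.5,1,1.2,1.2,1.2,1.2,1.2,1,.7,.3])
a=cv2.imread("pics/wrist4.png")
b=cv2.resize(a[120:260,0:560],None,fx=1.42,fy=3,interpolation=cv2.INTER_CUBIC)
cv2.imwrite("pics/w4z.png",np.vstack([cv2.resize(a[125:175,10:120],None,fx=6,fy=6,interpolation=cv2.INTER_CUBIC),cv2.resize(a[125:175,440:550],None,fx=6,fy=6,interpolation=cv2.INTER_CUBIC)])[:600])
E
```

```text
t 10.65 p [530.6   3.4 200.3] yaw z 5.51 tilt y [-1.3e-03 -3.0e-04 -1.0e+00] z.z -0.0013 F [-0.4  0.2 -3.1] M [-0.06  0.03 -0.04] g 0.225 q [-0.474  0.078  0.441  1.792 -0.034  1.281  0.072]
{"translation": [[-0.0, 5.5, -0.0], [-0.1, 11.1, -0.1], [-0.1, 13.3, -0.1], [-0.2, 13.3, -0.1], [-0.1, 13.4, -0.1], [-0.1, 13.3, -0.1], [-0.1, 13.3, -0.1], [-0.1, 11.1, -0.0], [-0.0, 7.7, -0.1], [-0.1, 3.3, -0.0]], "turn": [[0, -0.0, 0], [0, -0.001, 0], [0, -0.001, 0], [0, -0.001, 0], [0, -0.001, 0], [0, -0.001, 0], [0, -0.001, 0], [0, -0.001, 0], [0, -0.001, 0], [0, -0.0, 0]]}
```

View pics/w4z.png

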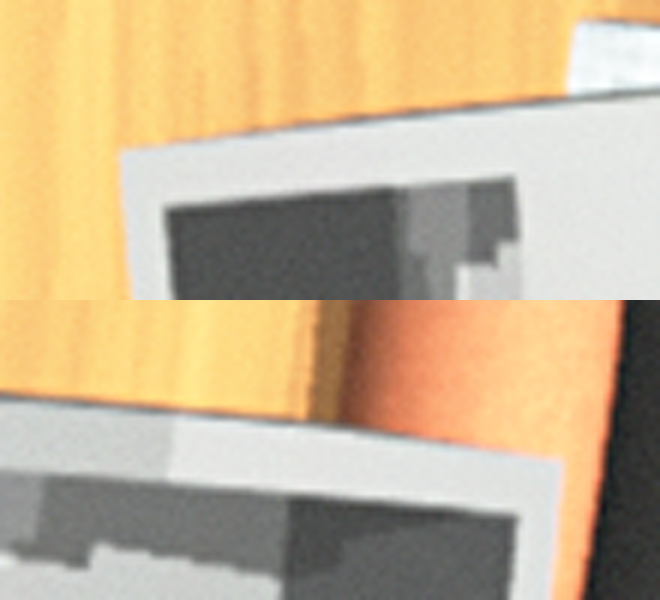

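play_rows(translation=[[0,5.5,0],[-0.1,11,-0.1],[-0.1,13,-0.1],[-0.1,13,-0.1],[-0.1,13,-0.1],[-0.1,13,-0.1],[-0.1,13,-0.1],[-0.1,11,-0.1],[0,8,-0.1],[0,4,0]], turn=[[0,-0.001,0],[0,-0.001,0],[0,-0.001,0],[0,-0.001,0],[0,-0.001,0],[0,-0.001,0],[0,-0.001,0],[0,-0.001,0],[0,0,0],[0,0,0]], fingers=[-1,-1,-1,-1,-1,-1,-1,-1,-1,-1])

```text
time: 11.48
position: [0.5293, 0.0037, 0.0948]
tool_rot: [-1.259, 1.134, -1.131]
ft_force: [0.8, -0.5, -4.3]
grip_width: 0.228
```

```bash
cat > sd.py <<'E'
from plan import *
import sys
tag=sys.argv[1]
s,R=pose()
a=np.mean([ctrl.get_image("side").astype(np.float32) for _ in range(2)],0).astype(np.uint8)
cv2.imwrite(f"pics/side{tag}.png",a)
pose()
i=ctrl.camera_info("side")
def corners(c,yaw,z,a_=.1,b_=.065):
    th=np.radians(yaw);u=np.array([np.cos(th),np.sin(th),0]);v=np.array([-u[1],u[0],0])
    return [np.array([c[0],c[1],z])+u*a+v*b for a in(-a_,a_) for b in(-b_,b_)]
p=s['position'];yaw=np.degrees(np.arctan2(R[1,2],R[0,2]))
H=[proj(i,X) for X in corners((.5297,.0038),6.02,.068)]
T=[proj(i,X) for X in corners(p,yaw,p[2]-.009+.068)]
print("heel rim",np.round(H,1).tolist());print("held rim",np.round(T,1).tolist())
x0,y0,x1,y1=225,110,345,250
sc=5
c=cv2.resize(a[y0:y1,x0:x1],None,fx=sc,fy=sc,interpolation=cv2.INTER_CUBIC)
d=c.copy()
for P,col in((H,(0,0,255)),(T,(255,255,0))):
    for q in P: cv2.circle(c,(int((q[0]-x0+.5)*sc),int((q[1]-y0+.5)*sc)),2,col,-1)
cv2.imwrite(f"pics/side{tag}z.png",cv2.resize(c,(600,700))[:700][50:650])
E
python3 sd.py 5
```

```text
t 11.48 p [529.3   3.7  94.8] yaw z 5.97 tilt y [-2.3e-03 -5.0e-04 -1.0e+00] z.z -0.0023 F [ 0.8 -0.5 -4.3] M [-0.06  0.04  0.  ] g 0.228 q [-0.457  0.176  0.438  1.916 -0.084  1.07   0.12 ]
t 11.58 p [529.8   3.8  95.7] yaw z 5.99 tilt y [-1.4e-03 -3.0e-04 -1.0e+00] z.z -0.0014 F [-0.2 -0.8 -4. ] M [-0.05 -0.02 -0.01] g 0.226 q [-0.457  0.175  0.438  1.914 -0.084  1.071  0.12 ]
heel rim [[253.4, 220.8], [238.8, 197.1], [327.9, 207.6], [307.0, 186.5]]
held rim [[252.6, 188.8], [237.5, 167.5], [330.6, 177.1], [308.6, 158.2]]
```

View pics/side5z.png

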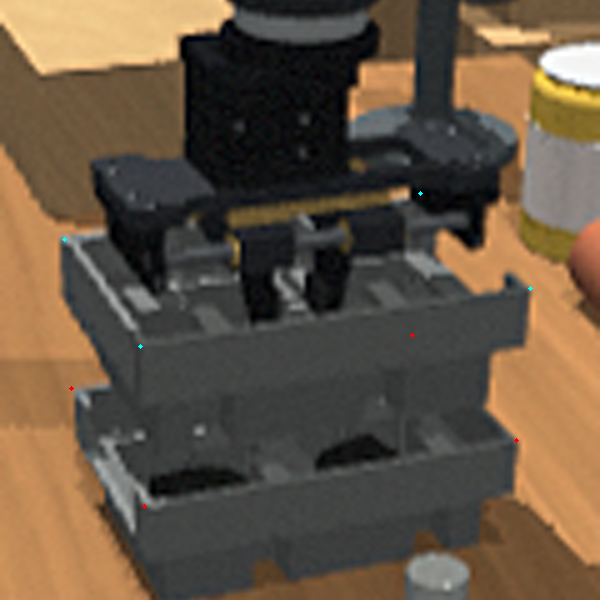

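```bash
python3 - <<'E'
import cv2,numpy as np
def z(f,x0,y0,x1,y1,sc,o):
    a=cv2.imread(f)[y0:y1,x0:x1]
    b=cv2.resize(a,None,fx=sc,fy=sc,interpolation=cv2.INTER_CUBIC)
    b=np.clip(b.astype(float)*1.6,0,255).astype(np.uint8)
    for x in range(x0,x1,10):
        cv2.putText(b,str(x),(int((x-x0+.5)*sc),10),0,.35,(0,255,255),1);cv2.line(b,(int((x-x0+.5)*sc),12),(int((x-x0+.5)*sc),18),(0,255,255),1)
    for y in range(y0,y1,10):
        cv2.putText(b,str(y),(0,int((y-y0+.5)*sc)+4),0,.35,(0,255,255),1)
    cv2.imwrite(o,b)
z("pics/side0.png",232,180,332,240,8,"pics/z_heel0.png")
z("pics/side5.png",232,150,332,225,8,"pics/z_5.png")
E
```

```text
(no output)
```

View pics/z_heel0.png

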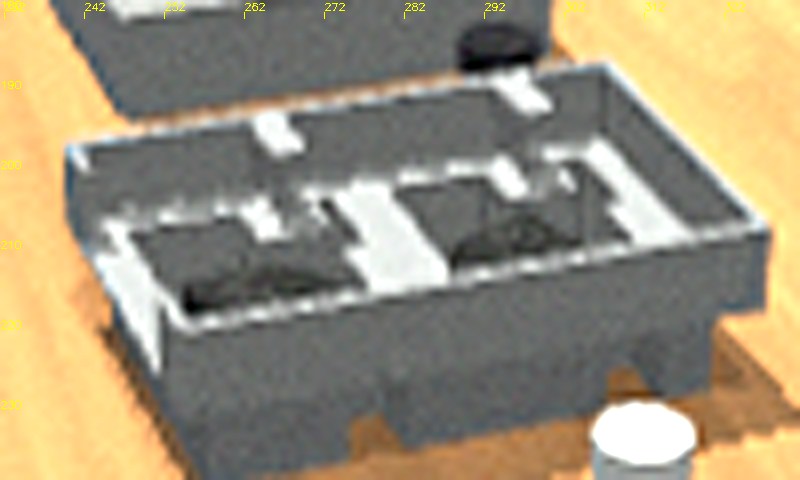

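View pics/z_5.png

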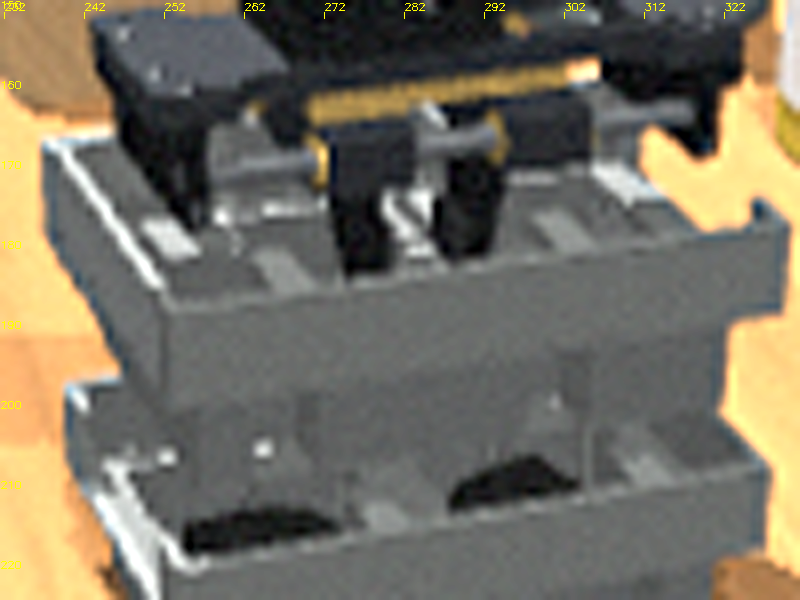

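```bash
cat > ed.py <<'E'
from h import *
from scipy.ndimage import map_coordinates,gaussian_filter
def edge(img,p,q,half=4,f0=.08,f1=.92,n=60,sign=None):
    """subpixel edge near segment p-q (image px): max abs gradient across"""
    g=gaussian_filter(img.astype(float),(.6,.6))
    p=np.array(p);q=np.array(q);d=(q-p)/np.linalg.norm(q-p);nn=np.array([-d[1],d[0]])
    s=np.arange(-half,half+.01,.1);out=[]
    for f in np.linspace(f0,f1,n):
        c=p+f*(q-p);pts=c+np.outer(s,nn)
        v=map_coordinates(g,[pts[:,1],pts[:,0]],order=3);gr=np.gradient(v)
        k=np.argmax(abs(gr) if sign is None else sign*gr);out.append(pts[k])
    out=np.array(out)
    x0=None
    vx,vy,x,y=cv2.fitLine(out.astype(np.float32),cv2.DIST_HUBER,0,.01,.01).ravel()
    nrm=np.array([-vy,vx]);r=(out-[x,y])@nrm
    ok=abs(r)<.6
    vx,vy,x,y=cv2.fitLine(out[ok].astype(np.float32),cv2.DIST_L2,0,.01,.01).ravel()
    return np.array([x,y]),np.array([vx,vy]),ok.mean(),out
def isect(l1,l2):
    A=np.stack([l1[1],-l2[1]],1);k=np.linalg.solve(A,l2[0]-l1[0]);return l1[0]+k[0]*l1[1]
def yawof(i,l,z):
    a=onplane(i,l[0]-10*l[1],z);b=onplane(i,l[0]+10*l[1],z);return np.degrees(np.arctan2(*(b-a)[[1,0]]))
def corners(c,yaw,z,a_=.1,b_=.065):
    th=np.radians(yaw);u=np.array([np.cos(th),np.sin(th),0]);v=np.array([-u[1],u[0],0])
    return dict(D=np.array([c[0],c[1],z])-u*a_-v*b_,A=np.array([c[0],c[1],z])-u*a_+v*b_,C=np.array([c[0],c[1],z])+u*a_-v*b_,B=np.array([c[0],c[1],z])+u*a_+v*b_)
E
python3 - <<'E'
from ed import *
for cam,f in(("side","pics/side0.png"),("top","pics/top1.png")):
    i=ctrl.camera_info(cam);a=cv2.imread(f)
    g=cv2.cvtColor(a,cv2.COLOR_BGR2HSV)[...,1] # saturation: grey vs wood
    gr=cv2.cvtColor(a,cv2.COLOR_BGR2GRAY)
    for nm,c,yw in(("spare",(.5996,-.2773),12.47),("heel",(.5297,.0038),6.02)):
        X=corners(c,yw,.068);P={k:proj(i,v) for k,v in X.items()}
        L={}
        for k in("AB","BC","DC","DA"):
            im=g if cam=="top" or k in("AB","BC") else gr
            L[k]=edge(im,P[k[0]],P[k[1]])
            print(cam,nm,k,"ok",round(L[k][2],2),"yaw",round((yawof(i,L[k],.068)+90)%180-90,2))
        for k,(l1,l2) in dict(A=("AB","DA"),B=("AB","BC"),C=("BC","DC"),D=("DC","DA")).items():
            q=isect(L[l1],L[l2]);W=onplane(i,q,.068)*1000
            print("   ",k,q.round(1),"err",(W-X[k]*1000)[:2].round(1))
E
```

```text
side spare AB ok 1.0 yaw 11.8
side spare BC ok 1.0 yaw -77.26
side spare DC ok 1.0 yaw 12.21
side spare DA ok 0.38 yaw -74.86
    A [290.8 258.4] err [-5.2 -1.5]
    B [370.6 235.2] err [ 1.5 -2.5]
    C [411.8 266.9] err [ 2.2 -2.6]
    D [328.5 296.6] err [ 1.2 -1.9]
side heel AB ok 0.57 yaw 5.77
side heel BC ok 1.0 yaw -84.11
side heel DC ok 0.42 yaw 2.38
side heel DA ok 0.43 yaw -74.26
    A [232.6 196.5] err [-15.7   7.3]
    B [306.1 185.3] err [0. 8.]
    C [328.9 208.4] err [ 1.  -4.7]
    D [255.5 218.8] err [6.9 8.2]
top spare AB ok 1.0 yaw 12.36
top spare BC ok 1.0 yaw -77.68
top spare DC ok 1.0 yaw 12.41
top spare DA ok 1.0 yaw -77.49
    A [346.2 208.9] err [-1.9  2.2]
    B [326.8 121.5] err [0.8 2.4]
    C [384.7 110. ] err [ 1.4 -1.5]
    D [405.2 196.8] err [-0.9 -1.8]
top heel AB ok 1.0 yaw 5.98
top heel BC ok 1.0 yaw -83.98
top heel DC ok 1.0 yaw 6.02
top heel DA ok 1.0 yaw -84.03
    A [213.5 235.7] err [-1.1  0.6]
    B [206.8 146. ] err [1.3 0.7]
    C [265.  140.9] err [ 1.4 -0.6]
    D [273.  230.4] err [-1.  -0.8]
```

```bash
python3 - <<'E'
from ed import *
i=ctrl.camera_info("side");a=cv2.imread("pics/side5.png")
g=cv2.cvtColor(a,cv2.COLOR_BGR2HSV)[...,1];gr=cv2.cvtColor(a,cv2.COLOR_BGR2GRAY)
z=.1543
X=corners((.5297,.0038),6.0,z);P={k:proj(i,v) for k,v in X.items()}
L={}
for k,im,f0,f1 in(("DA",g,.15,.9),("DA",gr,.1,.9),("DC",gr,.05,.8),("AB",g,.02,.1)):
    L[k]=edge(im,P[k[0]],P[k[1]],half=3,f0=f0,f1=f1)
    print(k,"ok",round(L[k][2],2),"yaw",round((yawof(i,L[k],z)+90)%180-90,2))
q=isect(L["DA"],L["DC"]);print(q,(onplane(i,q,z)-X["D"])*1000)
# heel near edge in side0 again with wide tolerance
b=cv2.imread("pics/side0.png");gb=cv2.cvtColor(b,cv2.COLOR_BGR2GRAY);gs=cv2.cvtColor(b,cv2.COLOR_BGR2HSV)[...,1]
Y=corners((.5297,.0038),6.0,.068);Q={k:proj(i,v) for k,v in Y.items()}
for im,h,k,f in((gb,2,"DC",(.1,.9)),(gs,2.5,"BC",(.1,.9)),(gs,2,"AB",(.05,.6))):
    l=edge(im,Q[k[0]],Q[k[1]],half=h,f0=f[0],f1=f[1]);L["h"+k]=l
    print("heel",k,l[2],(yawof(i,l,.068)+90)%180-90)
q=isect(L["hDC"],L["hBC"]);print("C",(onplane(i,q,.068)-Y["C"])*1000)
q=isect(L["hAB"],L["hBC"]);print("B",(onplane(i,q,.068)-Y["B"])*1000)
E
```

```text
DA ok 0.18 yaw -77.5
DA ok 0.8 yaw -84.04
DC ok 0.57 yaw 5.51
AB ok 1.0 yaw 0.64
[253.85854 187.18236] [4.01506016 6.66256083 0.        ]
heel DC 0.4666666666666667 3.466825215709804
heel BC 1.0 -84.09302798011058
heel AB 0.5 10.712490926088805
C [ 1.07212644 -4.81243019  0.        ]
B [-0.99237037 17.19304993  0.        ]
```

Yaw is square: the side-view edge gives 5.96° and the heel tray is at 6.0°. Lowering slowly now.

play_rows(translation=[[0,1,0],[0,2,0],[0,2,0],[0,2,0],[0,2,0],[0,2,0],[0,2,0],[0,1,0],[0,1,0],[0,0,0]], turn=[[0,0,0],[0,0,0],[0,0,0],[0,0,0],[0,0,0],[0,0,0],[0,0,0],[0,0,0],[0,0,0],[0,0,0]], fingers=[-1,-1,-1,-1,-1,-1,-1,-1,-1,-1])

```text
time: 12.42
position: [0.5302, 0.004, 0.0813]
tool_rot: [-1.257, 1.132, -1.131]
ft_force: [0.2, 0.4, -3.8]
grip_width: 0.228
```

```bash
python3 sd.py 6; python3 - <<'E'
import cv2,numpy as np
a=cv2.imread("pics/side6.png")[145:245,225:345]
cv2.imwrite("pics/z_6.png",np.clip(cv2.resize(a,None,fx=6,fy=6,interpolation=cv2.INTER_CUBIC)*1.5,0,255).astype(np.uint8))
E
```

```text
t 12.42 p [530.2   4.   81.3] yaw z 6.02 tilt y [-3.e-04 -0.e+00 -1.e+00] z.z -0.0003 F [ 0.2  0.4 -3.8] M [-0.11  0.09  0.01] g 0.228 q [-0.453  0.193  0.436  1.927 -0.094  1.041  0.128]
t 12.52 p [530.4   4.   81.6] yaw z 6.01 tilt y [ 1.e-04  0.e+00 -1.e+00] z.z 0.0001 F [ 0.3  0.1 -2.1] M [-0.1   0.06  0.01] g 0.229 q [-0.453  0.193  0.436  1.927 -0.094  1.041  0.128]
heel rim [[253.4, 220.8], [238.8, 197.1], [327.9, 207.6], [307.0, 186.5]]
held rim [[253.0, 194.0], [238.0, 172.2], [330.4, 182.0], [308.6, 162.7]]
```

View pics/z_6.png

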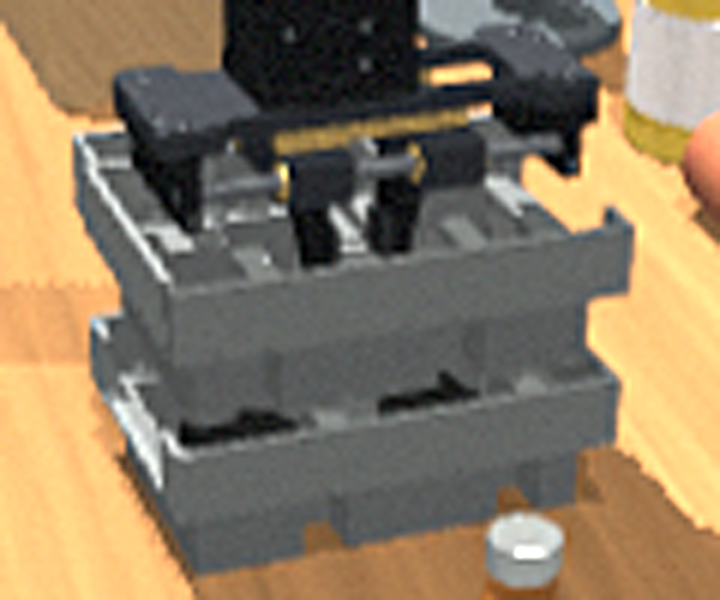

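play_rows(translation=[[0,0.5,0],[0,0.5,0],[0,0.5,0],[0,0.5,0],[0,0.5,0],[0,0.5,0],[0,0.5,0],[0,0.5,0],[0,0,0],[0,0,0]], turn=[[0,0,0],[0,0,0],[0,0,0],[0,0,0],[0,0,0],[0,0,0],[0,0,0],[0,0,0],[0,0,0],[0,0,0]], fingers=[-1,-1,-1,-1,-1,-1,-1,-1,-1,-1])

```text
time: 13.35
position: [0.5304, 0.004, 0.0776]
tool_rot: [-1.257, 1.131, -1.131]
ft_force: [0.2, -0.4, -3.1]
grip_width: 0.231
```

```bash
python3 - <<'E'
from plan import *
pose()
E
```

```text
t 13.35 p [530.4   4.   77.6] yaw z 6.02 tilt y [ 0.  0. -1.] z.z 0.0 F [ 0.2 -0.4 -3.1] M [-0.1   0.03  0.01] g 0.231 q [-0.452  0.198  0.436  1.931 -0.097  1.033  0.131]
```

play_rows(translation=[[0,0.3,-0.2],[0,0.3,-0.2],[0,0.3,0],[0,0.3,0],[0,0.3,0],[0,0,0],[0,0,0],[0,0,0],[0,0,0],[0,0,0]], turn=[[0,0,0],[0,0,0],[0,0,0],[0,0,0],[0,0,0],[0,0,0],[0,0,0],[0,0,0],[0,0,0],[0,0,0]], fingers=[-1,-1,-1,-1,-1,-1,-1,-1,-1,-1])

```text
time: 14.18
position: [0.53, 0.004, 0.0769]
tool_rot: [-1.257, 1.132, -1.131]
ft_force: [-3.1, -0.1, 5.6]
grip_width: 0.228
```

```bash
python3 - <<'E'
from plan import *
pose()
E
```

```text
t 14.18 p [530.    4.   76.9] yaw z 6.01 tilt y [ 0.e+00  5.e-04 -1.e+00] z.z 0.0001 F [-3.1 -0.1  5.6] M [-0.18  0.71 -0.02] g 0.228 q [-0.452  0.198  0.436  1.932 -0.097  1.032  0.131]
```

Contact at TCP z = 77 mm, which is the lug height (68 + 9). I'll look before letting go.

```bash
python3 sd.py 7; python3 - <<'E'
import cv2,numpy as np
a=cv2.imread("pics/side7.png")[145:245,225:345]
cv2.imwrite("pics/z_7.png",np.clip(cv2.resize(a,None,fx=6,fy=6,interpolation=cv2.INTER_CUBIC)*1.5,0,255).astype(np.uint8))
E
```

```text
t 14.18 p [530.    4.   76.9] yaw z 6.01 tilt y [ 0.e+00  5.e-04 -1.e+00] z.z 0.0001 F [-3.1 -0.1  5.6] M [-0.18  0.71 -0.02] g 0.228 q [-0.452  0.198  0.436  1.932 -0.097  1.032  0.131]
t 14.28 p [530.    4.   76.9] yaw z 6.01 tilt y [ 1.e-04  4.e-04 -1.e+00] z.z 0.0001 F [-3.1  0.1  5. ] M [-0.12  0.71 -0.03] g 0.23 q [-0.452  0.198  0.436  1.932 -0.097  1.032  0.131]
heel rim [[253.4, 220.8], [238.8, 197.1], [327.9, 207.6], [307.0, 186.5]]
held rim [[253.0, 195.7], [238.0, 173.8], [330.2, 183.6], [308.4, 164.2]]
```

View pics/z_7.png

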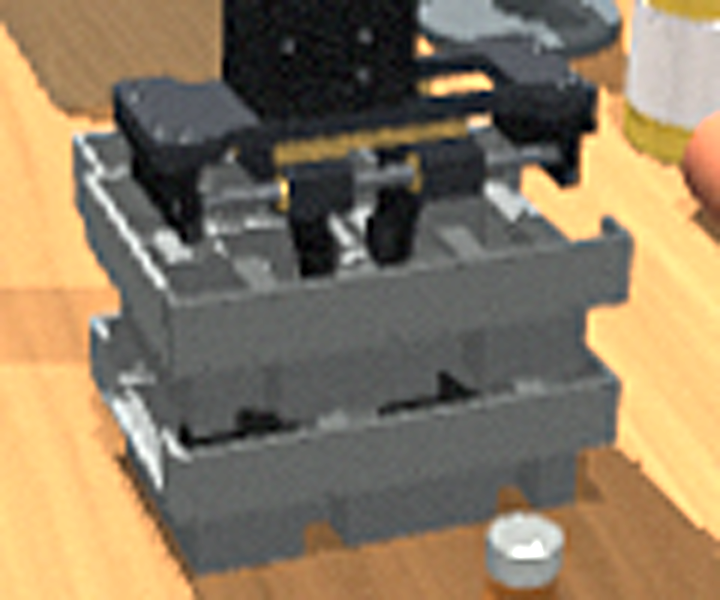

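```bash
python3 - <<'E'
import cv2,numpy as np
a=cv2.imread("pics/side7.png");x0,y0=228,160
b=np.clip(cv2.resize(a[160:225,228:275],None,fx=9,fy=9,interpolation=cv2.INTER_NEAREST)*1.5,0,255).astype(np.uint8)
for x in range(230,275,5): cv2.putText(b,str(x),((x-x0)*9,8),0,.3,(0,255,255),1)
for y in range(165,225,5): cv2.putText(b,str(y),(0,(y-y0)*9+8),0,.3,(0,0,255),1)
cv2.imwrite("pics/z_7b.png",b)
from ed import *
i=ctrl.camera_info("side");gr=cv2.cvtColor(a,cv2.COLOR_BGR2GRAY)
z=.136
X=corners((.530,.004),6.0,z);P={k:proj(i,v) for k,v in X.items()};print({k:v.round(1).tolist() for k,v in P.items()})
for k,f0,f1,h in(("DA",.1,.9,3),("DC",.05,.9,2.5)):
    l=edge(gr,P[k[0]],P[k[1]],half=h,f0=f0,f1=f1);print(k,l[2],(yawof(i,l,z)+90)%180-90)
E
```

```text
{'D': [253.0, 195.7], 'A': [238.0, 173.8], 'C': [330.2, 183.6], 'B': [308.4, 164.2]}
DA 0.75 -84.37843184031176
DC 0.4666666666666667 5.088147010273175
```

View pics/z_7b.png

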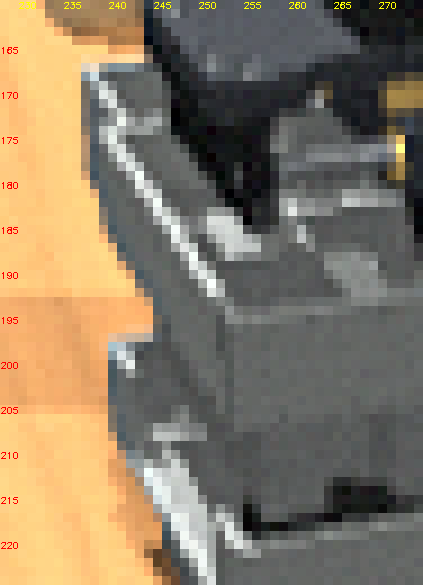

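```bash
python3 - <<'E'
import cv2,numpy as np
o=[]
for n in(5,6,7):
    a=cv2.imread(f"pics/side{n}.png");x0,y0=230,158
    b=np.clip(cv2.resize(a[158:232,230:264],None,fx=7,fy=7,interpolation=cv2.INTER_NEAREST)*1.5,0,255).astype(np.uint8)
    for y in range(160,230,5): cv2.putText(b,str(y),(0,(y-y0)*7+7),0,.3,(0,0,255),1)
    for x in range(235,264,5): cv2.putText(b,str(x),((x-x0)*7,515),0,.3,(0,0,255),1)
    o.append(b)
cv2.imwrite("pics/cmp.png",np.hstack(o))
from h import *
w=ctrl.get_image("wrist");cv2.imwrite("pics/wrist7.png",w)
cv2.imwrite("pics/top7.png",ctrl.get_image("top"))
E
```

```text
(no output)
```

View pics/cmp.png

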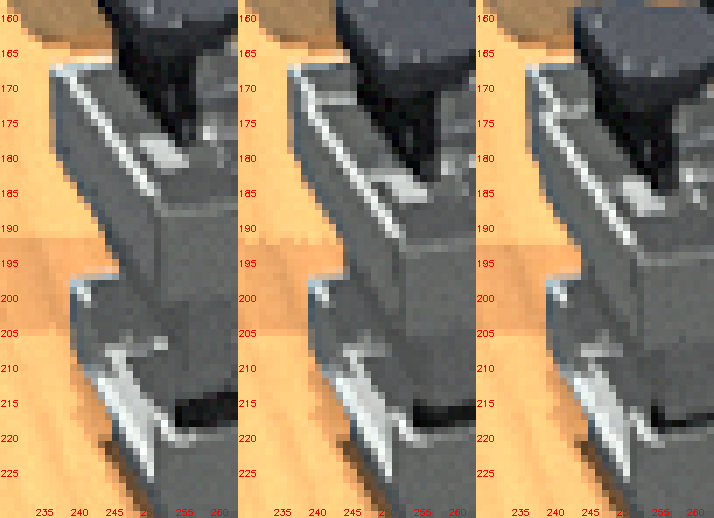

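View pics/wrist7.png

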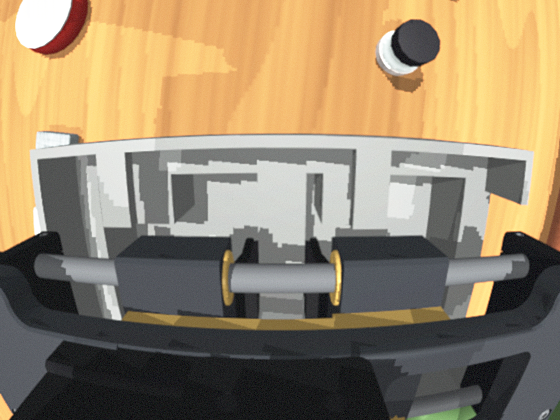

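View pics/top7.png

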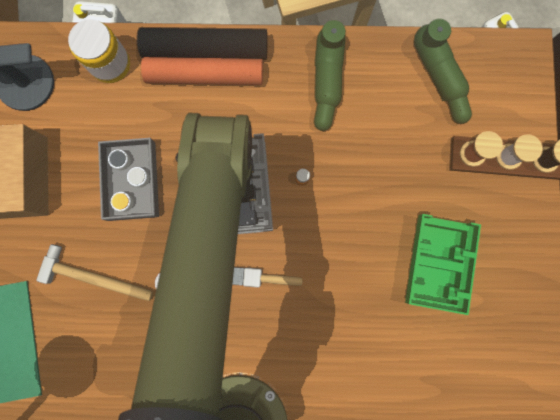

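```bash
python3 - <<'E'
from ed import *
a=cv2.imread("pics/top7.png");i=ctrl.camera_info("top")
g=cv2.cvtColor(a,cv2.COLOR_BGR2HSV)[...,1]
z=.136
X=corners((.5297,.0038),6.0,z);P={k:proj(i,v) for k,v in X.items()};print({k:v.round(1).tolist() for k,v in P.items()})
X0=corners((.5297,.0038),6.0,.068);print({k:proj(i,v).round(1).tolist() for k,v in X0.items()})
c=cv2.resize(a[115:250,225:300],None,fx=4.4,fy=4.4,interpolation=cv2.INTER_CUBIC)
m=cv2.resize(g[115:250,225:300],None,fx=4.4,fy=4.4,interpolation=cv2.INTER_CUBIC)
cv2.imwrite("pics/t7z.png",np.hstack([c,cv2.cvtColor(m,cv2.COLOR_GRAY2BGR)]))
l=edge(g,P["D"],P["C"],half=4,f0=.1,f1=.9);print("DC ok",l[2],"yaw",(yawof(i,l,z)+90)%180-90)
th=np.radians(6.0);v=np.array([-np.sin(th),np.cos(th),0])
w=onplane(i,l[0],z);print("perp offset mm of near edge vs ideal",((w-X["D"])@v)*1000)
# same for heel before
b=cv2.imread("pics/top1.png");gb=cv2.cvtColor(b,cv2.COLOR_BGR2HSV)[...,1]
Q={k:proj(i,x) for k,x in X0.items()}
l0=edge(gb,Q["D"],Q["C"],half=4,f0=.1,f1=.9);w=onplane(i,l0[0],.068);print("heel same",((w-X0["D"])@v)*1000)
E
```

```text
{'D': [272.3, 227.7], 'A': [209.2, 233.3], 'C': [263.8, 133.2], 'B': [202.2, 138.6]}
{'D': [272.6, 229.9], 'A': [213.8, 235.2], 'C': [264.7, 141.5], 'B': [207.1, 146.6]}
DC ok 1.0 yaw 5.977035616823912
perp offset mm of near edge vs ideal -0.15248018742987943
heel same -0.7156490121532906
```

View pics/t7z.png

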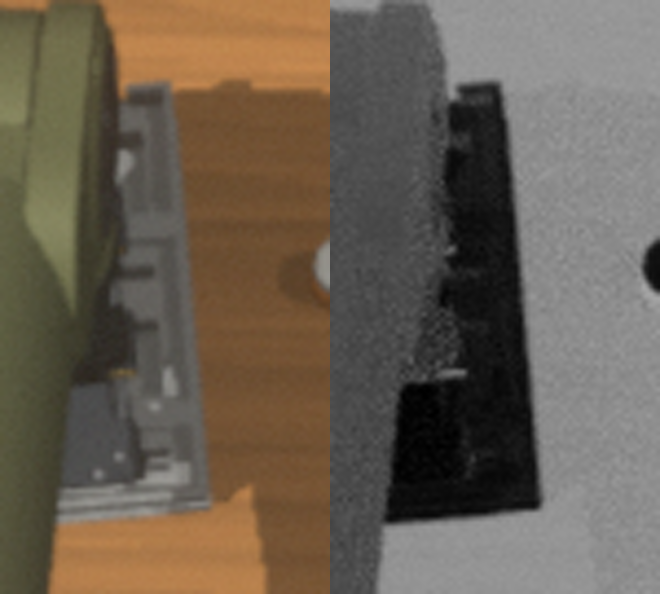

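The top view shows the near rim edge 0.5 mm from ideal relative to the heel tray, at yaw 5.98° against 6.0°. Earlier I had mistaken the plain tray's corner at (237,167) for the held tray's corner. There is no tilt, so I'm releasing.

play_rows(translation=[[0,0,0],[0,0,0],[0,0,0],[0,0,0],[0,0,0],[0,0,0],[0,0,0],[0,0,0],[0,0,0],[0,0,0]], turn=[[0,0,0],[0,0,0],[0,0,0],[0,0,0],[0,0,0],[0,0,0],[0,0,0],[0,0,0],[0,0,0],[0,0,0]], fingers=[-0.5,-0.3,0,0.3,0.3,0.3,0.3,0.3,0.3,0.3])

```text
time: 15.22
position: [0.53, 0.004, 0.0761]
tool_rot: [-1.257, 1.131, -1.132]
ft_force: [1.0, 0.8, -0.3]
grip_width: 0.648
```

```bash
python3 - <<'E'
from plan import *
s,R=pose();print(s['grip_width']*87)
E
```

```text
t 15.22 p [530.    4.   76.1] yaw z 6.01 tilt y [ 1.e-04  0.e+00 -1.e+00] z.z 0.0001 F [ 1.   0.8 -0.3] M [-0.11  0.06 -0.  ] g 0.648 q [-0.452  0.199  0.436  1.933 -0.098  1.03   0.131]
56.38388690033471
```

Open to 56 mm and free on both sides. Lifting straight up.

play_rows(translation=[[0,-3,0],[0,-6,0],[0,-10,0],[0,-14,0],[0,-18,0],[0,-22,0],[0,-25,0],[0,-25,0],[0,-25,0],[0,-20,0]], turn=[[0,0,0],[0,0,0],[0,0,0],[0,0,0],[0,0,0],[0,0,0],[0,0,0],[0,0,0],[0,0,0],[0,0,0]], fingers=[0.3,0.3,0.3,0.3,0.3,0.3,0.3,0.3,0.3,0.3])

```text
time: 16.05
position: [0.5305, 0.0038, 0.2474]
tool_rot: [-1.254, 1.13, -1.133]
ft_force: [1.0, 0.7, 0.6]
grip_width: 0.65
```

```bash
python3 - <<'E'
from plan import *
pose()
plan([-30,150,30],0,dig=0)
E
```

```text
t 16.05 p [530.5   3.8 247.4] yaw z 6.0 tilt y [ 3.2e-03  8.0e-04 -1.0e+00] z.z 0.0032 F [1.  0.7 0.6] M [-0.11  0.01 -0.02] g 0.65 q [-0.481  0.046  0.441  1.727 -0.021  1.37   0.068]
{"translation": [[-15.0, -3.0, -1.0], [-15.0, -3.0, -2.0], [-16.0, -3.0, -1.0], [-15.0, -3.0, -2.0], [-15.0, -3.0, -1.0], [-15.0, -3.0, -1.0], [-16.0, -3.0, -2.0], [-15.0, -3.0, -1.0], [-15.0, -3.0, -2.0], [-15.0, -3.0, -1.0]], "turn": [[0, -0.0, 0], [0, -0.0, 0], [0, -0.0, 0], [0, -0.0, 0], [0, -0.0, 0], [0, -0.0, 0], [0, -0.0, 0], [0, -0.0, 0], [0, -0.0, 0], [0, -0.0, 0]]}
```

Moving the arm aside so the top camera sees the stack.

play_rows(translation=[[-20,-3,-3],[-25,-3,-3],[-30,-3,-3],[-30,-3,-3],[-30,-3,-3],[-30,-3,-3],[-25,-3,-3],[-20,-3,-3],[-15,0,-3],[-10,0,-3]], turn=[[0,0,0],[0,0,0],[0,0,0],[0,0,0],[0,0,0],[0,0,0],[0,0,0],[0,0,0],[0,0,0],[0,0,0]], fingers=[0.3,0.3,0.3,0.3,0.3,0.3,0.3,0.3,0.3,0.3])

```text
time: 16.88
position: [0.4749, 0.2367, 0.2693]
tool_rot: [-1.256, 1.129, -1.13]
ft_force: [-0.5, -1.3, -0.3]
grip_width: 0.649
```

```bash
python3 - <<'E'
from plan import *
from ed import *
pose()
i=ctrl.camera_info("top")
a=ctrl.get_image("top");cv2.imwrite("pics/top8.png",a)
b=ctrl.get_image("side");cv2.imwrite("pics/side8.png",b)
cv2.imwrite("pics/side8z.png",cv2.resize(b[140:250,220:350],None,fx=5,fy=5,interpolation=cv2.INTER_CUBIC))
g=cv2.cvtColor(a,cv2.COLOR_BGR2HSV)[...,1]
z=.136;X=corners((.5297,.0038),6.0,z);P={k:proj(i,v) for k,v in X.items()};L={}
for k in("AB","BC","DC","DA"):
    L[k]=edge(g,P[k[0]],P[k[1]]);print(k,round(L[k][2],2),round((yawof(i,L[k],z)+90)%180-90,2))
for k,(l1,l2) in dict(A=("AB","DA"),B=("AB","BC"),C=("BC","DC"),D=("DC","DA")).items():
    print(k,((onplane(i,isect(L[l1],L[l2]),z)-X[k])*1000).round(1))
import fit
i0=cv2.imread("pics/top1.png")
def plain(im):
    h=cv2.cvtColor(im,cv2.COLOR_BGR2HSV);m=np.zeros(h.shape[:2],np.uint8);m[130:228,92:165]=(h[130:228,92:165,1]<60)*255
    c=max(cv2.findContours(m,0,1)[0],key=cv2.contourArea);return cv2.minAreaRect(c)
print(plain(i0),plain(a))
E
```

```text
t 16.88 p [474.9 236.7 269.3] yaw z 6.15 tilt y [ 0.0012  0.0012 -1.    ] z.z 0.0014 F [-0.5 -1.3 -0.3] M [-0.03  0.01  0.01] g 0.649 q [-0.723  0.042  0.218  1.684 -0.01   1.415 -0.396]
AB 1.0 6.18
BC 0.6 -84.31
DC 1.0 5.98
DA 1.0 -84.29
A [-5.4  0.5  0. ]
B [-6.1  1.1  0. ]
C [-6.6 -1.2  0. ]
D [-5.9 -1.1  0. ]
((127.56077575683594, 178.65469360351562), (79.5740737915039, 57.078895568847656), 86.98721313476562) ((124.42129516601562, 177.2451171875), (96.30355834960938, 65.03060150146484), 88.36341857910156)
```

View pics/top8.png

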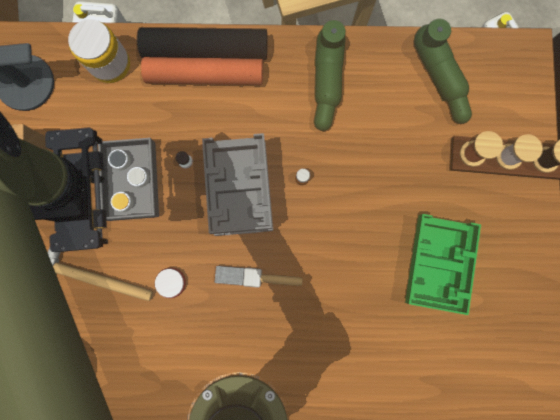

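View pics/side8z.png

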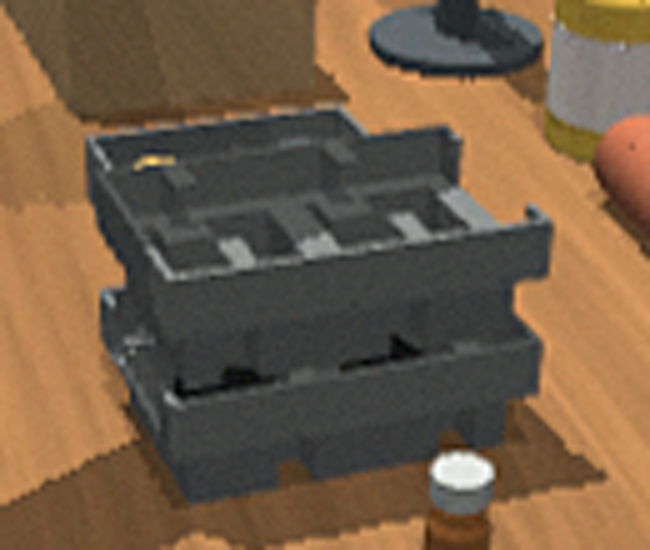

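The x errors of −6 mm probably come from edges that aren't the upper rim: the heel rim showing below DA, and the sill in the cut-out of BC. I'll check on the corner posts and the centre wall.

```bash
python3 - <<'E'
from ed import *
i=ctrl.camera_info("top");a=cv2.imread("pics/top8.png")
g=cv2.cvtColor(a,cv2.COLOR_BGR2HSV)[...,1]
z=.136;X=corners((.5297,.0038),6.0,z);P={k:proj(i,v) for k,v in X.items()}
u=np.array([np.cos(np.radians(6)),np.sin(np.radians(6)),0])
for f0,f1 in((.02,.13),(.87,.98),(.25,.75)):
    l=edge(g,P["B"],P["C"],f0=f0,f1=f1,n=12);print("BC",f0,l[2].round(2),((onplane(i,l[0],z)-X["B"])@u*1000).round(1),"at sill z",((onplane(i,l[0],.108)-X["B"])@u*1000).round(1))
l=edge(g,P["D"],P["A"]);print("DA at z.136",((onplane(i,l[0],z)-X["D"])@u*1000).round(1),"at .068",((onplane(i,l[0],.068)-X["D"])@u*1000).round(1))
sc=7;x0,y0=198,128
c=cv2.resize(a[y0:y0+112,x0:x0+82],None,fx=sc,fy=sc,interpolation=cv2.INTER_CUBIC)
c=np.clip(c*1.4,0,255).astype(np.uint8)
def dot(W,col): 
    q=proj(i,W);cv2.circle(c,(int((q[0]-x0+.5)*sc),int((q[1]-y0+.5)*sc)),3,col,-1)
for w in X.values(): dot(w,(0,0,255))
for w in corners((.5297,.0038),6.0,.108,.010,.049).values(): dot(w,(255,0,0))
for w in corners((.5297,.0038),6.0,.068).values(): dot(w,(0,255,0))
cv2.imwrite("pics/t8z.png",c[:,:][:790][0:784]);print(c.shape)
cv2.imwrite("pics/t8z.png",cv2.resize(c,None,fx=.76,fy=.76,interpolation=cv2.INTER_AREA))
E
```

```text
BC 0.02 1.0 0.8 at sill z 8.7
BC 0.87 1.0 1.0 at sill z 8.9
BC 0.25 1.0 -6.4 at sill z 1.4
DA at z.136 -5.7 at .068 -1.0
(784, 574, 3)
```

View pics/t8z.png

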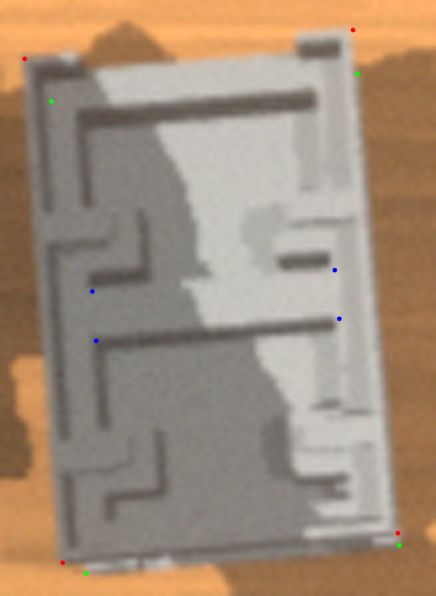

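```bash
python3 - <<'E'
from h import *
from plan import pose
a=cv2.imread("pics/top1.png");b=cv2.imread("pics/top8.png")
t=cv2.cvtColor(a[142:216,110:158],cv2.COLOR_BGR2GRAY);w=cv2.cvtColor(b[137:221,105:163],cv2.COLOR_BGR2GRAY)
r=cv2.matchTemplate(w,t,cv2.TM_CCOEFF_NORMED);print(cv2.minMaxLoc(r))
pose()
ctrl.close_job()
E
```

```text
(0.3031667172908783, 0.999320387840271, (0, 0), (5, 5))
t 16.98 p [474.7 236.3 268.7] yaw z 6.2 tilt y [ 4.e-04  8.e-04 -1.e+00] z.z 0.0005 F [ 0.6  0.1 -0.1] M [-0.07  0.06 -0.04] g 0.653 q [-0.723  0.042  0.219  1.685 -0.01   1.414 -0.394]
the job is handed in; nothing more can be done
```

I lifted the empty grey tray by its centre wall, turned it end for end (+173°) and lowered it onto the heel tray. I let go only after contact, backed the gripper straight off and handed the job in at about 17 s.

**Height:** contact came with the tool at z = 77 mm, which is the lug height of 68 mm plus the 9 mm grip offset. After release the side view shows the tray standing high on the lugs, not nested.

**Square and position:** in the top view the long edges read 6.0–6.2° against the heel tray's 6.0°. The corner posts and long sides are within about 1 mm of ideal. The cut-out end is over the heel tray's closed end.

**Left alone:** the heel tray's visible rim edge is where it was before. The plain tray matches its earlier picture with zero shift. I did not go near the green tray. The measured wrist force stayed below about 10 N at every reading, with the gripper clear at the end.

**Checks that disagreed, and why:**
- **End edges:** a first fit after release read about 6 mm off in x. It had picked up the heel tray's rim and the cut-out sill; refitting on the right features gave about 1 mm.
- **Apparent tilt:** one side-view corner suggested a tilt, but it was the plain tray's corner behind.
- **Sideways offset:** the wrist camera suggested about 1.8 mm, while the top view gave 0.5 mm. I relied on the top view.

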